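# Clear down the bottling bench

### The job

Clear the filling bench for the next batch: stand each loose red-, yellow- or blue-capped bottle upright in the free cell of the small two-cell crate of its cap's colour, set the wide steel measuring cup mouth-up on the middle of the round black mat, and nest the narrow measuring cup upright inside it, right down on its floor. Do not shove or tip over the little green jar standing among them; leave everything released and still.

Things in the scene. Friction and masses are not known exactly. Their poses are not given: they have to be found in the camera images.
- red_bottle_center (a point): Loose upright amber bottle with red screw cap, cream label; body 46 mm diameter up to 62 mm, tapering to the cap, 30 mm diameter, from 78 to 100 mm above the underside. Height 100 mm, 160 g give or take a third. The point is on its axis half-way up, 50 mm above the underside; z up along the axis. Best held by the cap from above.
- yellow_bottle_center (a point): Loose upright amber bottle with yellow screw cap, cream label; body 46 mm diameter up to 62 mm, tapering to the cap, 30 mm diameter, from 78 to 100 mm above the underside. Height 100 mm, 160 g give or take a third. The point is on its axis half-way up, 50 mm above the underside; z up along the axis. Best held by the cap from above.
- blue_bottle_center (a point): Loose upright amber bottle with blue screw cap, cream label; body 46 mm diameter up to 62 mm, tapering to the cap, 30 mm diameter, from 78 to 100 mm above the underside. Height 100 mm, 160 g give or take a third. The point is on its axis half-way up, 50 mm above the underside; z up along the axis. Best held by the cap from above.
- red_cell (a point): Free cell of the red crate, fixed on the table: 68 (x) by 132 mm (y), walls 35 mm high, 4 mm thick, split across into two open cells 60 mm square inside. The other cell holds a fixed red-capped bottle of the same size, its axis 64 mm towards -y. The point is the centre of the free cell's floor, 5 mm above the table; x is the crate's short direction, z up. Finger room lies on the x sides.
- yellow_cell (a point): Free cell of the yellow crate, fixed on the table: 68 (x) by 132 mm (y), walls 35 mm high, 4 mm thick, split across into two open cells 60 mm square inside. The other cell holds a fixed yellow-capped bottle of the same size, its axis 64 mm towards +y. The point is the centre of the free cell's floor, 5 mm above the table; x is the crate's short direction, z up. Finger room lies on the x sides.
- blue_cell (a point): Free cell of the blue crate, fixed on the table: 68 (x) by 132 mm (y), walls 35 mm high, 4 mm thick, split across into two open cells 60 mm square inside. The other cell holds a fixed blue-capped bottle of the same size, its axis 64 mm towards -y. The point is the centre of the free cell's floor, 5 mm above the table; x is the crate's short direction, z up. Finger room lies on the x sides.
- drip_mat_top (a point): Round black rubber mat, 100 mm diameter, 4 mm thick, fixed to the table. The point is the centre of its top face; z up.
- wide_cup_center (a point): The larger, low, open steel measuring cup: straight cylinder, 62 mm outside diameter, 56 mm inside, 42 mm high, wall 3 mm, floor 4 mm thick, loose, mouth up, 120 g give or take a third. The point is on its axis half-way up, 21 mm above the underside; z up.
- narrow_cup_center (a point): The smaller, tall, open steel measuring cup: straight cylinder, 42 mm outside diameter, 66 mm high, wall 3 mm, loose, mouth up, 80 g. It fits inside the wide cup with 7 mm to spare all round and then stands 28 mm proud of its rim. The point is on its axis half-way up, 33 mm above the underside; z up.
- jar: Bystander: small closed green glass jar with a white lid, 48 mm diameter, 60 mm high, standing loose among the crates. Origin at the centre of its underside.

How it is judged:
At the end, for the whole second after the job is handed in: Each coloured bottle on the floor of its own crate's free cell (within 12 mm of centre, 6 mm of the floor); wide cup within 15 mm of the mat centre, flat; narrow cup inside it (axes within 10 mm, 5 mm of its floor); all upright (tilt under 0.1 rad), at rest (under 0.02 m/s), released (horizontal distance between red_bottle_center and red_cell below 0.012 m and z of red_bottle_center in the frame of red_cell below 0.056 m and angle between each of red_bottle_center, yellow_bottle_center, blue_bottle_center, wide_cup_center, narrow_cup_center's own z axis and vertical below 0.1 rad and linear speed of each of red_bottle, yellow_bottle, blue_bottle, wide_cup, narrow_cup below 0.02 m/s and horizontal distance between yellow_bottle_center and yellow_cell below 0.012 m and z of yellow_bottle_center in the frame of yellow_cell below 0.056 m and horizontal distance between blue_bottle_center and blue_cell below 0.012 m and z of blue_bottle_center in the frame of blue_cell below 0.056 m and horizontal distance between wide_cup_center and drip_mat_top below 0.015 m and z of wide_cup_center in the frame of drip_mat_top below 0.026 m and horizontal distance between narrow_cup_center and wide_cup_center below 0.01 m and z of narrow_cup_center in the frame of wide_cup_center below 0.021 m); the robot touches nothing.
It fails at once if the green jar is shoved more than 30 mm or tipped (distance of jar from where it was at the start of the episode above 0.03 m or angle between jar's own z axis and vertical above 0.4 rad).
It also fails if it takes over 128 s, if anything falls off the work surface, if the arm or the gripper's body presses on something with over 40 N, if the wrist force passes 120 N, or if a joint passes its speed limit or range.

### The arm

A 6-joint arm with a two-finger parallel gripper is mounted at the origin on the work surface. World frame = base frame: x ahead of the robot, y to its left, z up, the work surface at z = 0. Lengths are in m, angles in rad, forces in N, time in s.
With the tool pointing down it reaches from about 0.15 to 0.775 m from the base axis. Payload 6.1 kg.
Tool frame: the origin (TCP) lies at the very end of the fingers, on their centre line; the grasp point (between the pads) lies bot.grasp_offset behind it (bot.grasp_offset is the distance from the TCP to the grasp point, in m); z points along the fingers, y is the direction in which the jaws open and shut (so a half turn about z gives the same grasp; the last joint's range is limited). The gripper opens to 85 mm and grips with 20 to 120 N. Pads are 22 mm wide; open, the fingers measure 114 mm over their backs; the gripper's body (76 mm by 85 mm) begins 54 mm behind the grasp point. The pads swing forward as they close: fully open they stand 13 mm farther back than shut.
Start: joints at [-1.18, 0.126, -0.04, 1.405, 0, 1.571], TCP at [0.2, -0.485, 0.231] pointing down, gripper open.
Joint ranges: [-2.72, 2.72], [-0.95, 1.95], [-1.27, 1.35], [-1.78, 2.02], [-1.46, 1.47], [-3.14, 3.14]. Speed limits (rad/s): [2.39, 2.39, 3.01, 3.14, 3.14, 3.14].

### API

Orientations are given as a unit quaternion [x, y, z, w].
In Python, from plant import bot gives the robot as it stands.
- The arm moves only by the tool arm_command, never from a script. Its argument "motion" is one flat list of numbers, 7 for each row, row after row: the shift along the tool's x, y, z in cm, then the turn, a rotation vector about the tool's x, y, z in rad, then the opening, from 0 (shut) to 1 (fully open). A call has 1 to 20 rows; each row shifts and turns the commanded pose from where the row before left it, along the tool's axes as they then stand; what a row does not reach is not made up. A row lasts 1/10 s, in which the tool goes at most 50 mm and 8.59 degrees, less where a joint would pass 70% of its speed; a pose out of reach is approached as far as the arm can. A call is refused whole if a number of a shift passes 5 or a number of a turn 0.15, either way. A call with a gripper value outside its range is refused whole. The fingers move at their own pace and stop on an object; the grip force is fixed at half the most. Time passes only in rows, so rows that do not move let the fingers close. It gives the time, the measured TCP pose, the force and the opening at its end, in the units of the state.
- bot.get_obs(): the state, without advancing time (a new reading comes with each control period).
- bot.camera(name): name is "scene" or "top"; returns the picture (480x640x3 uint8, red, green, blue); there is no depth.
- bot.camera_info(name): a dict with "K" (3x3 intrinsics, pixels), "R" (3x3) and "t" (3): a world point X has camera coordinates R X + t. Camera axes: x right, y down, z forward; pixel columns grow to the right and rows downward; lengths in m; the calibration is good to about 2 mm. A picture is of the moment at which its call begins. camera_info takes no time and is no camera call.
- bot.job_done(): hands the job in, once; it reports no verdict.
The state is a dict: "time_s": time; "q": joint angles; "qd": joint speeds; "joint_torque": joint torques, N m; "position": TCP position; "ee_rot": TCP orientation; "ft_force": force on the tool from outside, world axes, zero at the start; "torque": the same for the moment, N m; "opening": finger opening in m.
Only numpy, scipy, OpenCV 4.12 (cv2) and the standard library are available. Lean on these libraries where they do the work, as an engineer would, in place of code of your own. Each camera call takes 0.05 s, during which the arm holds its last target.

## Working session

There is one attempt and no reset: what is moved stays moved. The work goes in short steps, Python scripts to look and compute and a tool call to move; the robot and the scene stay as the last step left them, time stands still between calls to the robot, and variables do not carry over. Pictures are saved under pics/ and viewed, and the job is handed in when it is done.

Besides the shell and the picture viewer there is one more tool, called after "Request:" in YAML: its name, and indented under it one key for each argument. arm_command: Moves the arm, as the interface text tells. Its arguments: {"type":"object","properties":{"motion":{"type":"array","items":{"type":"number"}}},"required":["motion"]}

```bash
mkdir -p pics; ls; python3 - <<'E'
from plant import bot
import cv2,numpy as np
np.set_printoptions(precision=4,suppress=True)
o=bot.get_obs();print(o,bot.grasp_offset)
for n in("scene","top"):
    im=bot.camera(n);cv2.imwrite(f"pics/{n}0.png",im[:,:,::-1]);i=bot.camera_info(n);print(n,i, -i["R"].T@i["t"])
E
```

```text
pics
{'time_s': 0.0, 'q': array([-1.18  ,  0.1264, -0.0406,  1.4054,  0.    ,  1.5708]), 'qd': array([ 0.0006,  0.0007, -0.0009, -0.0015,  0.0009,  0.0009]), 'joint_torque': array([  0.0014, -43.5914,  35.2925,   0.0172,   0.0001,   0.    ]), 'position': array([ 0.1998, -0.485 ,  0.2305]), 'ee_rot': array([ 0.981 ,  0.1941, -0.0001, -0.0008]), 'ft_force': array([ 0.7666, -0.0911,  0.2857]), 'torque': array([ 0.0752, -0.0281, -0.0088]), 'opening': 0.08556719288556686} 0.0187
scene {'K': array([[547.2857,   0.    , 327.4194],
       [  0.    , 547.2857, 248.2904],
       [  0.    ,   0.    ,   1.    ]]), 'R': array([[ 0.3147,  0.9492,  0.0102],
       [ 0.7995, -0.2592, -0.5419],
       [-0.5117,  0.1787, -0.8404]]), 't': array([-0.1845, -0.3722,  1.4734])} [ 1.1095 -0.1846  1.0384]
top {'K': array([[443.4465,   0.    , 316.5312],
       [  0.    , 443.4465, 248.4927],
       [  0.    ,   0.    ,   1.    ]]), 'R': array([[-0.0141, -0.9999,  0.0097],
       [-0.996 ,  0.0132, -0.088 ],
       [ 0.0878, -0.0109, -0.9961]]), 't': array([0.0125, 0.5231, 0.8367])} [0.4477 0.0147 0.8793]
```

View pics/top0.png

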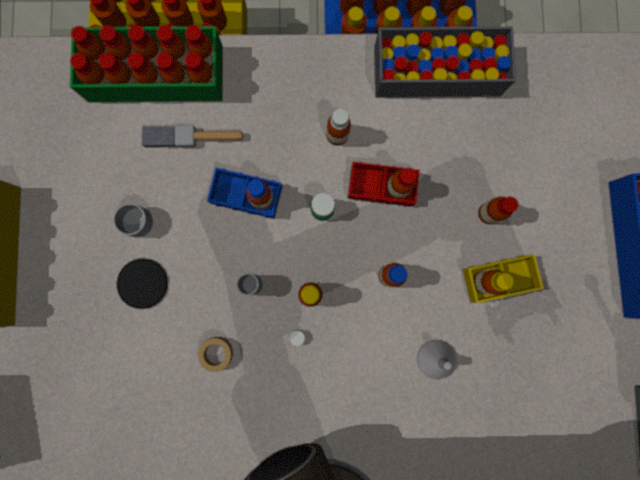

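View pics/scene0.png

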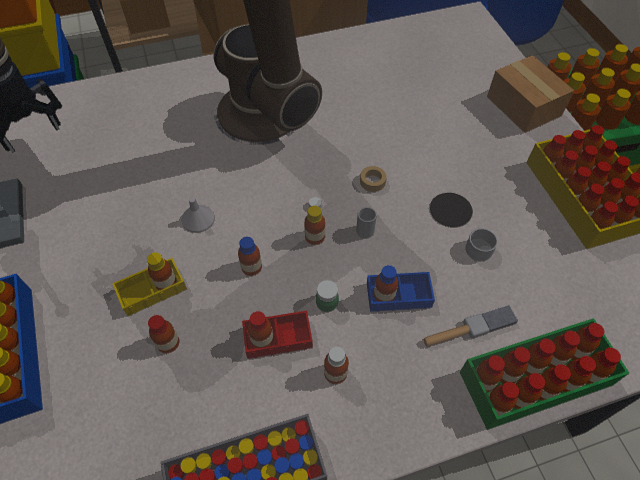

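The top view shows the loose red cap at (508,205), blue at (397,274) and yellow at (311,294). The crates are at (245,193) blue, (384,184) red and (504,279) yellow. The mat is at (142,283), the wide cup at (133,220), the narrow cup at (249,284) and the jar at (323,206). Next I'll measure these with masks.

```bash
cat > h.py <<'E'
import cv2,numpy as np
np.set_printoptions(precision=4,suppress=True)
from plant import bot
CI={n:bot.camera_info(n) for n in("scene","top")}
def ray(n,u,v,z):
    c=CI[n];C=-c["R"].T@c["t"];d=c["R"].T@np.linalg.solve(c["K"],[u,v,1.]);return (C+d*(z-C[2])/d[2])
def proj(n,X):
    c=CI[n];p=c["K"]@(c["R"]@np.asarray(X,float)+c["t"]);return p[:2]/p[2]
def masks(im):
    h=cv2.cvtColor(im,cv2.COLOR_RGB2HSV);H,S,V=[h[...,i].astype(int) for i in range(3)]
    return dict(red=((H<4)|(H>174))&(S>190)&(V>70),yellow=(H>22)&(H<34)&(S>150)&(V>90),blue=(H>105)&(H<125)&(S>150)&(V>60))
def blobs(m,a=30):
    n,l,s,c=cv2.connectedComponentsWithStats(m.astype(np.uint8));return [(s[i],c[i],l==i) for i in range(1,n) if s[i][4]>=a]
E
python3 - <<'E'
from h import *
for n in("top","scene"):
    im=cv2.imread(f"pics/{n}0.png")[:,:,::-1].copy();print(n)
    for k,m in masks(im).items():
        for s,c,_ in blobs(m):
            p=ray(n,*c,0.09)
            if 0.2<p[0]<0.75 and abs(p[1])<.45: print(k,s,c,p)
top=cv2.imread("pics/top0.png");cv2.imwrite("pics/top0z.png",cv2.resize(top[150:330,110:310],None,fx=4,fy=3.3,interpolation=2)[:600,:800])
cv2.imwrite("pics/top0y.png",cv2.resize(top[150:320,330:560],None,fx=3.4,fy=3.4,interpolation=2)[:600,:800])
E
```

```text
top
red [ 349  163   68   41 1217] [372.6582 184.0855] [ 0.6331 -0.0973  0.09  ]
red [397 168  22  19 274] [407.6825 176.2993] [ 0.6467 -0.1614  0.09  ]
red [497 198  21  17 237] [507.0886 205.0127] [ 0.5917 -0.34    0.09  ]
yellow [ 463  255   80   47 1007] [507.1817 275.3386] [ 0.4647 -0.3335  0.09  ]
yellow [491 273  23  18 312] [502.6603 281.2596] [ 0.4542 -0.3249  0.09  ]
yellow [301 286  18  18 251] [309.6255 294.3426] [0.436  0.0194 0.09  ]
blue [ 208  168   74   50 1856] [242.0453 191.4106] [0.6225 0.139  0.09  ]
blue [389 266  18  17 242] [397.3967 273.905 ] [ 0.4699 -0.1373  0.09  ]
scene
yellow [308 206  14  17 128] [314.6953 211.8047] [0.4348 0.0204 0.09  ]
yellow [147 253  18  18 171] [155.3684 259.5146] [ 0.4501 -0.3233  0.09  ]
yellow [113 258  71  51 444] [143.8333 289.4032] [ 0.5121 -0.3553  0.09  ]
blue [240 237  14  11 119] [246.2185 242.2521] [ 0.466  -0.1384  0.09  ]
blue [382 266  44  12 173] [392.9711 271.8497] [0.6261 0.1246 0.09  ]
blue [371 272  63  32 399] [408.2381 293.0301] [0.6801 0.135  0.09  ]
```

View pics/top0z.png

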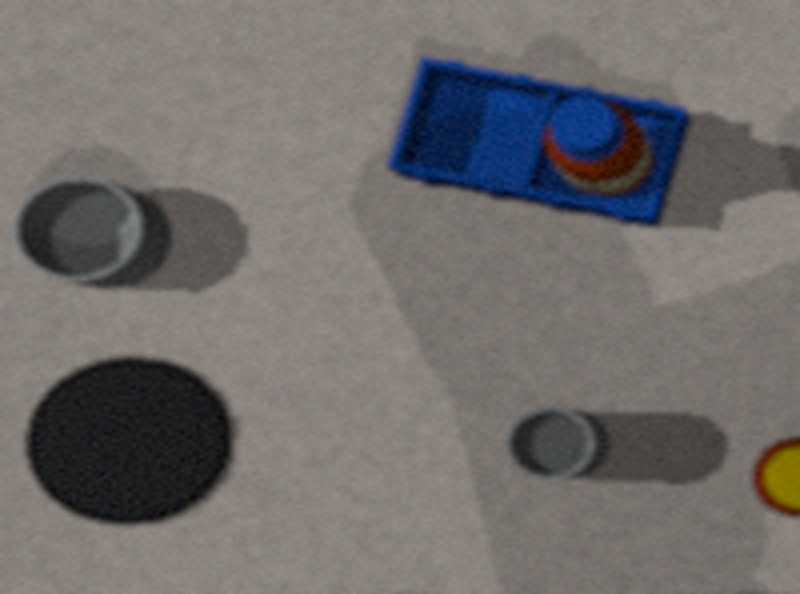

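View pics/top0y.png

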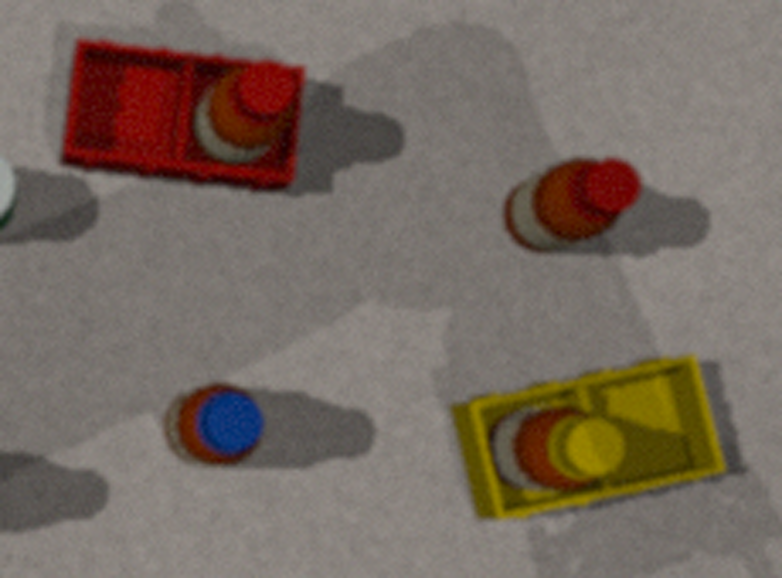

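```bash
python3 - <<'E'
from h import *
s=cv2.imread("pics/scene0.png")
a=cv2.resize(s[180:350,350:520],None,fx=3.5,fy=3.5,interpolation=2)
cv2.imwrite("pics/s1.png",a)
cv2.imwrite("pics/s2.png",cv2.resize(s[220:370,100:340],None,fx=3.3,fy=3.3,interpolation=2))
T=lambda u,v,z:ray("top",u,v,z)
print("wide",T(130.1,220,.042),"narrow",T(248.75,284,.066),"mat",T(142.5,283.3,.004),"jar lid",T(323,206,.06))
for n,e in dict(red=[(80,42,303,68),(63,162,295,187)],yel=[(475,400,695,358),(480,518,724,468)]).items():
    for x1,y1,x2,y2 in e:
        p=T(330+x1/3.4,150+y1/3.4,.035);q=T(330+x2/3.4,150+y2/3.4,.035);d=p-q;print(n,p,q,np.linalg.norm(d),np.degrees(np.arctan2(-d[0],d[1])))
for x1,y1,x2,y2 in [(425,60,688,110),(392,172,658,222)]:
        p=T(110+x1/4,150+y1/3.3,.035);q=T(110+x2/4,150+y2/3.3,.035);d=p-q;print("blue",p,q,np.linalg.norm(d),np.degrees(np.arctan2(-d[0],d[1])))
print("redcap",T(407.7,176.3,.094),"yel",T(502.7,281.3,.094),"blu",T(110+587/4,150+127/3.3,.1))
E
```

```text
wide [0.5805 0.3587 0.042 ] narrow [0.456  0.1305 0.066 ] mat [0.4609 0.3473 0.004 ] jar lid [ 0.5996 -0.0075  0.06  ]
red [ 0.6895 -0.0689  0.035 ] [ 0.6728 -0.1964  0.035 ] 0.12851475581965965 -7.4437099737643635
red [ 0.6199 -0.0578  0.035 ] [ 0.6039 -0.1894  0.035 ] 0.1326286100163606 -6.933642987005577
yel [ 0.4815 -0.2867  0.035 ] [ 0.5035 -0.4123  0.035 ] 0.1274857979201161 9.927093345479292
yel [ 0.4156 -0.2865  0.035 ] [ 0.4415 -0.425   0.035 ] 0.14088285309415696 10.57006427563004
blue [0.681  0.1976 0.035 ] [0.6496 0.0705 0.035 ] 0.1309367584879036 -13.863871456216067
blue [0.6145 0.2131 0.035 ] [0.5834 0.0854 0.035 ] 0.13142466892832208 -13.67393547961231
redcap [ 0.6457 -0.1605  0.094 ] yel [ 0.4541 -0.3232  0.094 ] blu [0.6252 0.1112 0.1   ]
```

View pics/s1.png

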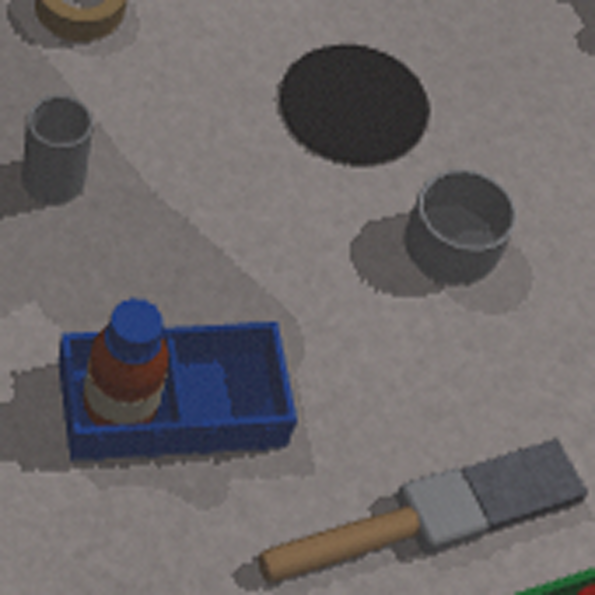

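View pics/s2.png

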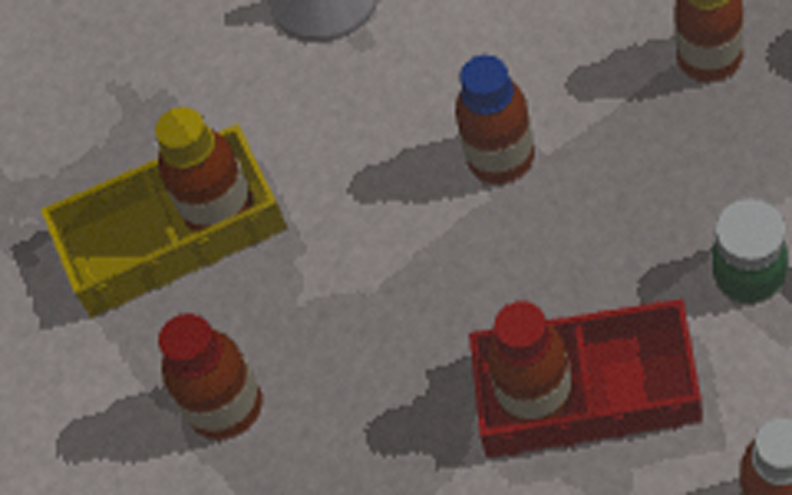

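```bash
python3 - <<'E'
from h import *
A=lambda p,z:ray("scene",350+p[0]/3.5,180+p[1]/3.5,z)
B=lambda p,z:ray("scene",100+p[0]/3.3,220+p[1]/3.3,z)
T=lambda u,v,z:ray("top",u,v,z)
print("wide",A((466,209),.042),"narrow",A((60,122),.066),"mat",A((353,104),.004))
for n,f,c in [("blue",A,[(62,338),(277,323),(297,422),(70,432)]),("red",B,[(472,335),(684,302),(702,405),(483,435)]),("yel",B,[(45,211),(238,128),(285,200),(83,290)])]:
    P=np.array([f(p,.035) for p in c]);d=P[1]-P[0];e=P[2]-P[3];print(n,"rimctr",P.mean(0)[:2],np.linalg.norm(d),np.linalg.norm(e),np.linalg.norm(P[3]-P[0]),"ang",np.degrees(np.arctan2(-d[0],d[1])),np.degrees(np.arctan2(-e[0],e[1])))
print("caps fix: yel",B((186,130),.105),"red",B((520,323),.105),"blue",A((137,320),.105))
print("loose red",B((187,338),.1),"blue",B((485,76),.1),"jarlid",B((750,230),.06))
print("loose top-view z.089",T(507.09,205.01,.089),T(397.4,273.9,.089),T(309.6,294.3,.089))
E
```

```text
wide [0.587  0.3596 0.042 ] narrow [0.4612 0.133  0.066 ] mat [0.4667 0.3469 0.004 ]
blue rimctr [0.6392 0.1428] 0.13164050971377608 0.1341873633292828 0.06343317614600369 ang -13.432629999396724 -15.233070164100873
red rimctr [ 0.6548 -0.1274] 0.13032991697574603 0.12999413727414602 0.06546028014089038 ang -8.24424247971182 -9.733486083916704
yel rimctr [ 0.4646 -0.3512] 0.12820884538572014 0.131717798086905 0.06542037557426825 ang 10.741728363144576 10.790424286091188
caps fix: yel [ 0.4609 -0.3192  0.105 ] red [ 0.648  -0.1594  0.105 ] blue [0.6305 0.1129 0.105 ]
loose red [ 0.5962 -0.3407  0.1   ] blue [ 0.4751 -0.1379  0.1   ] jarlid [ 0.6085 -0.0083  0.06  ]
loose top-view z.089 [ 0.5919 -0.3405  0.089 ] [ 0.47   -0.1375  0.089 ] [0.436  0.0195 0.089 ]
```

Scene view s1/s2: the cup rims, mat and crate rims agree with the top view to about 5 mm in x and 2 mm in y, so I use the averages.

- **Red:** bottle (.5935,-.3405), cell (.655,-.0964), yaw -8°
- **Blue:** bottle (.4715,-.1377), cell (.6434,.1738), yaw -14°
- **Yellow:** bottle (.4357,.020), cell (.4685,-.3838), yaw 10.5°

I'll start by turning the jaws along the red crate's x, then go over the red bottle.

Request:
arm_command:
  motion: [0,0,0,0,0,-0.149,1,0,0,0,0,0,-0.149,1,0,0,0,0,0,-0.149,1,0,0,0,0,0,-0.149,1,0,0,0,0,0,-0.149,1,0,0,0,0,0,-0.149,1,0,0,0,0,0,-0.146,1,1.98,3.7,0,0,0,0,1,1.98,3.7,0,0,0,0,1,1.98,3.7,0,0,0,0,1,1.98,3.7,0,0,0,0,1,1.98,3.7,0,0,0,0,1,1.98,3.7,0,0,0,0,1,1.98,3.7,0,0,0,0,1,1.98,3.7,0,0,0,0,1,1.98,3.7,0,0,0,0,1,1.98,3.7,0,0,0,0,1,0,0,0,0,0,0,1,0,0,0,0,0,0,1]

```text
time_s: 2.0
position: [0.5945, -0.3403, 0.2298]
ee_rot: [0.754, 0.657, -0.001, -0.001]
ft_force: [-0.3, 0.1, -0.5]
opening: 0.0852
```

```bash
cat > go.py <<'E'
import sys
from h import *
from scipy.spatial.transform import Rotation as Ro
def st():
    o=bot.get_obs();M=Ro.from_quat(o["ee_rot"]).as_matrix();th=np.degrees(np.arctan2(M[1,0],M[0,0]))
    print("t",o["time_s"],"pos",o["position"],"th",round(th,2),"tilt",np.round(M[:,2],4),"open",round(o["opening"],4),"F",o["ft_force"]);return o,M,th
if __name__=="__main__":
    o,M,th=st()
    a=[float(v) for v in sys.argv[1:]]
    if a:
        T=np.array(a[:3]); dth=(a[3]-th) if len(a)>3 else 0
        r=np.radians(th+dth); d=T-o["position"]
        print("turn z rad %.4f"%(-np.radians(dth)),"then shift cm x %.2f y %.2f z %.2f"%(100*(d[0]*np.cos(r)+d[1]*np.sin(r)),100*(d[0]*np.sin(r)-d[1]*np.cos(r)),-100*d[2]))
E
python3 go.py .5935 -.3405 .23; python3 - <<'E'
from h import *
for n in("top","scene"):
    im=bot.camera(n);cv2.imwrite(f"pics/{n}1.png",im[:,:,::-1])
E
```

```text
t 2.0 pos [ 0.5945 -0.3403  0.2298] th 82.08 tilt [-0.0021  0.0009 -1.    ] open 0.0852 F [-0.3075  0.1091 -0.4842]
turn z rad -0.0000 then shift cm x -0.04 y -0.09 z -0.02
```

View pics/scene1.png

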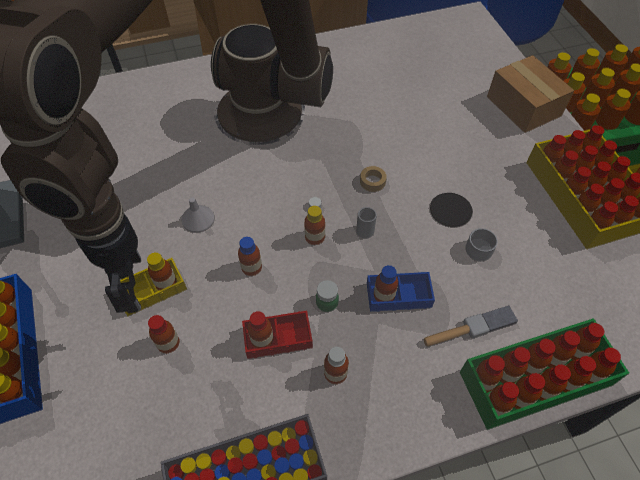

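The scene view shows the gripper at (120,290), open and above the red bottle at (163,335), with nothing touched. Descending and gripping.

Request:
arm_command:
  motion: [0,0,4,0,0,0,1,0,0,4,0,0,0,1,0,0,3,0,0,0,1,0,0,2,0,0,0,1,0,0,1.5,0,0,0,1,0,0,1.5,0,0,0,1,0,0,0,0,0,0,0.2,0,0,0,0,0,0,0.2,0,0,0,0,0,0,0.2,0,0,0,0,0,0,0.2,0,0,0,0,0,0,0.2,0,0,0,0,0,0,0.2,0,0,0,0,0,0,0.2,0,0,0,0,0,0,0.2]

```text
time_s: 3.5
position: [0.5941, -0.3414, 0.0729]
ee_rot: [0.755, 0.656, -0.0, 0.001]
ft_force: [-2.2, 0.2, 5.2]
opening: 0.0283
```

```bash
python3 go.py .655 -.0964 .21; python3 - <<'E'
from h import *
im=bot.camera("scene");cv2.imwrite("pics/scene2.png",im[:,:,::-1][200:400,0:260].repeat(3,0).repeat(3,1))
E
```

```text
t 3.5 pos [ 0.5941 -0.3414  0.0729] th 81.97 tilt [ 0.0011 -0.0014 -1.    ] open 0.0283 F [-2.1597  0.2211  5.1552]
turn z rad -0.0000 then shift cm x 25.11 y 2.60 z -13.71
```

View pics/scene2.png

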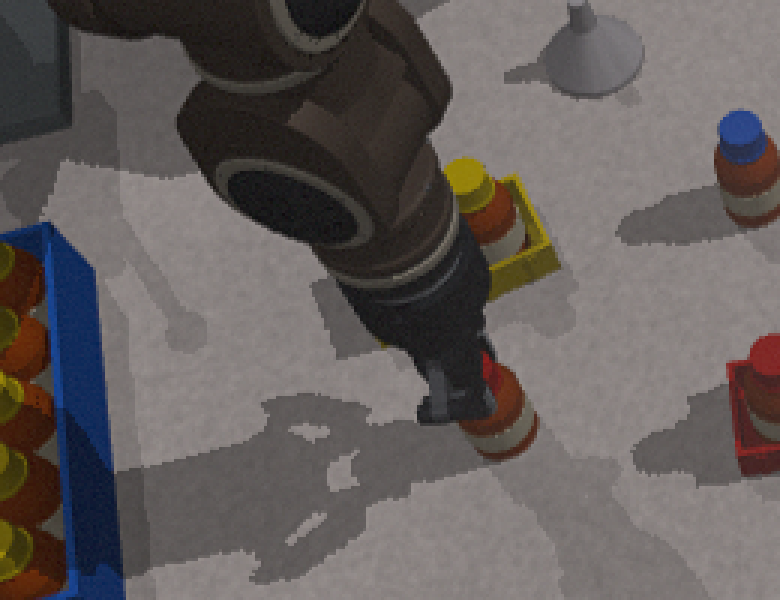

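The picture shows the fingers closed on the red cap at (490,375) in the crop, with the bottle upright and the opening at 28 mm. Lifting it towards the red cell, stopping high to measure.

Request:
arm_command:
  motion: [0,0,-2,0,0,0,0.2,0,0,-4,0,0,0,0.2,0,0,-4,0,0,0,0.2,0,0,-4,0,0,0,0.2,2,0.2,0,0,0,0,0.2,3.3,0.35,0,0,0,0,0.2,3.3,0.35,0,0,0,0,0.2,3.3,0.35,0,0,0,0,0.2,3.3,0.35,0,0,0,0,0.2,3.3,0.35,0,0,0,0,0.2,3.3,0.35,0,0,0,0,0.2,2,0.2,0,0,0,0,0.2,1.3,0.1,0,0,0,0,0.2,0,0,0,0,0,0,0.2,0,0,0,0,0,0,0.2]

```text
time_s: 5.05
position: [0.6546, -0.0963, 0.2109]
ee_rot: [0.755, 0.656, -0.0, -0.0]
ft_force: [-0.2, -0.0, -1.2]
opening: 0.0285
```

```bash
python3 go.py .655 -.0964 .08; python3 - <<'E'
from h import *
for n in("top","scene"):
    im=bot.camera(n);cv2.imwrite(f"pics/{n}3.png",im[:,:,::-1])
E
```

```text
t 5.05 pos [ 0.6546 -0.0963  0.2109] th 81.99 tilt [-0.0006 -0.0004 -1.    ] open 0.0285 F [-0.2239 -0.0311 -1.1659]
turn z rad -0.0000 then shift cm x -0.00 y 0.04 z 13.09
```

View pics/scene3.png

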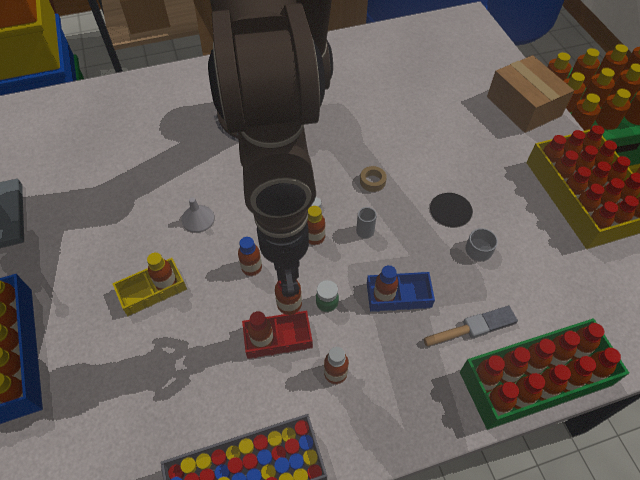

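View pics/top3.png

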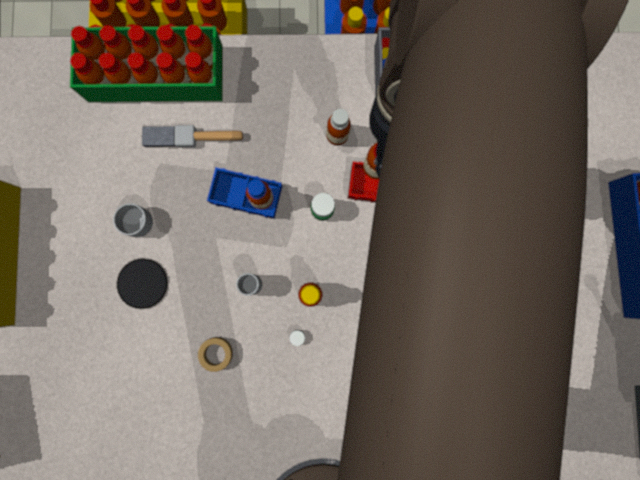

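The scene view shows the bottle at (288,296), upright and above the red crate, and the top view is blocked by the arm. I'll check the bottle's sideways offset in the grip.

```bash
python3 - <<'E'
from h import *
s=cv2.imread("pics/scene3.png")
for z in (.138,.16,.2): print(z,proj("scene",[.6546,-.0963,z]))
c=cv2.resize(s[250:370,230:350],None,fx=5,fy=5,interpolation=2)
for z in (.138,.188,.2): 
    p=(proj("scene",[.6546,-.0963,z])-[230,250]+.5)*5;cv2.circle(c,tuple(int(v) for v in p),4,(0,255,0),-1)
p=(proj("scene",[.655,-.0964,.005])-[230,250]+.5)*5;cv2.circle(c,tuple(int(v) for v in p),4,(255,255,0),-1)
cv2.imwrite("pics/s3z.png",c)
E
```

```text
0.138 [290.1198 303.4722]
0.16 [289.5457 297.8944]
0.2 [288.4449 287.1985]
```

View pics/s3z.png

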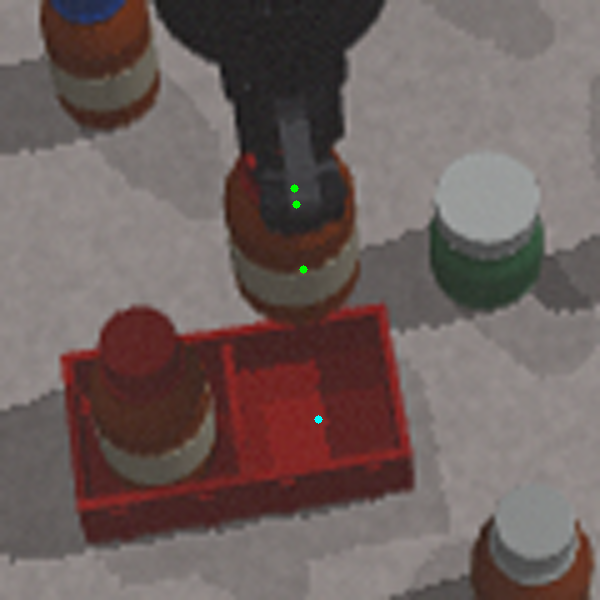

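The bottle hangs about 2 mm towards -y in the grip (label centre column 295 against the expected 301). I'll correct by +0.2 cm in x and lower it.

Request:
arm_command:
  motion: [0.2,0,3,0,0,0,0.2,0,0,3,0,0,0,0.2,0,0,2,0,0,0,0.2,0,0,2,0,0,0,0.2,0,0,1,0,0,0,0.2,0,0,1,0,0,0,0.2,0,0,0.6,0,0,0,0.2,0,0,0.4,0,0,0,0.2,0,0,0.3,0,0,0,0.2,0,0,0,0,0,0,0.2]

```text
time_s: 6.15
position: [0.6551, -0.094, 0.0784]
ee_rot: [0.755, 0.656, 0.0, 0.0]
ft_force: [0.1, 0.1, -1.2]
opening: 0.0287
```

```bash
python3 go.py .655 -.0964 .08
```

```text
t 6.15 pos [ 0.6551 -0.094   0.0784] th 81.98 tilt [ 0.0002 -0.     -1.    ] open 0.0287 F [ 0.1338  0.0944 -1.2441]
turn z rad -0.0000 then shift cm x -0.24 y 0.02 z -0.16
```

Request:
arm_command:
  motion: [0,0,0.1,0,0,0,0.2,0,0,0,0,0,0,0.9,0,0,0,0,0,0,0.9,0,0,0,0,0,0,0.9,0,0,0,0,0,0,0.9,0,0,0,0,0,0,0.9,0,0,-2,0,0,0,0.9,0,0,-3,0,0,0,0.9,0,0,-4,0,0,0,0.9,0,0,-4,0,0,0.103,0.9,-1.73,-3.35,0,0,0,0,1,-1.73,-3.35,0,0,0,0,1,-1.73,-3.35,0,0,0,0,1,-1.73,-3.35,0,0,0,0,1,-1.73,-3.35,0,0,0,0,1,0,0,0,0,0,0,1,0,0,0,0,0,0,1]

```text
time_s: 7.85
position: [0.4716, -0.138, 0.208]
ee_rot: [0.788, 0.616, 0.001, 0.001]
ft_force: [0.3, -0.5, -0.5]
opening: 0.0857
```

```bash
python3 go.py .4715 -.1377 .07 76.1; python3 - <<'E'
from h import *
im=bot.camera("scene");cv2.imwrite("pics/scene4.png",im[:,:,::-1])
E
```

```text
t 7.85 pos [ 0.4716 -0.138   0.208 ] th 76.02 tilt [ 0.0018 -0.0004 -1.    ] open 0.0857 F [ 0.3304 -0.5452 -0.5151]
turn z rad -0.0013 then shift cm x 0.02 y -0.01 z 13.80
```

View pics/scene4.png

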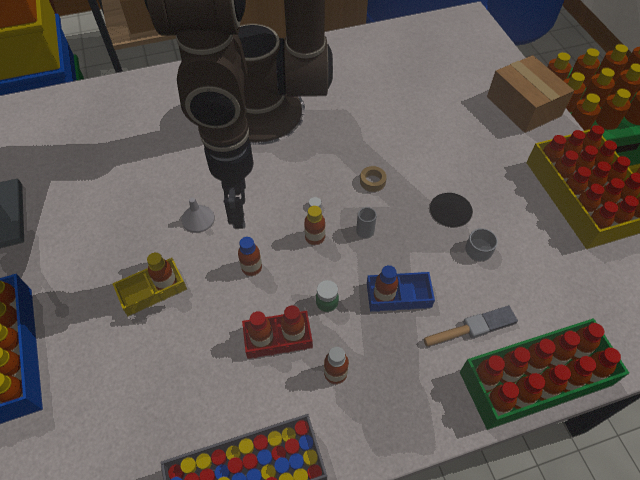

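The scene view shows the red bottle standing in its cell, cap at (291,317), with the jar at (327,295) unmoved and the gripper above the blue bottle. Picking up the blue one.

Request:
arm_command:
  motion: [0,0,4,0,0,0,1,0,0,4,0,0,0,1,0,0,2.6,0,0,0,1,0,0,1.5,0,0,0,1,0,0,1.5,0,0,0,1,0,0,0,0,0,0,0.2,0,0,0,0,0,0,0.2,0,0,0,0,0,0,0.2,0,0,0,0,0,0,0.2,0,0,0,0,0,0,0.2,0,0,0,0,0,0,0.2,0,0,0,0,0,0,0.2,0,0,0,0,0,0,0.2]

```text
time_s: 9.2
position: [0.4722, -0.1379, 0.0723]
ee_rot: [0.788, 0.616, 0.001, 0.001]
ft_force: [-0.9, 0.6, 4.7]
opening: 0.0282
```

```bash
python3 go.py .6434 .1738 .21 76.1
```

```text
t 9.2 pos [ 0.4722 -0.1379  0.0723] th 76.07 tilt [ 0.0017 -0.0004 -1.    ] open 0.0282 F [-0.8805  0.65    4.7073]
turn z rad -0.0005 then shift cm x 34.37 y 9.14 z -13.77
```

Request:
arm_command:
  motion: [0,0,-2,0,0,0,0.2,0,0,-4,0,0,0,0.2,0,0,-4,0,0,0,0.2,0,0,-4,0,0,0,0.2,2,0.5,0,0,0,0,0.2,3.04,0.81,0,0,0,0,0.2,3.04,0.81,0,0,0,0,0.2,3.04,0.81,0,0,0,0,0.2,3.04,0.81,0,0,0,0,0.2,3.04,0.81,0,0,0,0,0.2,3.04,0.81,0,0,0,0,0.2,3.04,0.81,0,0,0,0,0.2,3.04,0.81,0,0,0,0,0.2,3.04,0.81,0,0,0,0,0.2,3.04,0.81,0,0,0,0,0.2,2,0.54,0,0,0,0,0.2,0,0,0,0,0,0,0.2,0,0,0,0,0,0,0.2]

```text
time_s: 11.0
position: [0.643, 0.1743, 0.2105]
ee_rot: [0.787, 0.616, -0.001, -0.0]
ft_force: [0.2, -1.2, -1.8]
opening: 0.0281
```

```bash
python3 go.py .6434 .1738 .0775; cat > z.py <<'E'
import sys
from h import *
name,x,y,z,cx,cy,u0,v0=sys.argv[1],*[float(v) for v in sys.argv[2:6]],*[int(v) for v in sys.argv[6:8]] if False else (0,0,0)
E
python3 - <<'E'
from h import *
s=bot.camera("scene")[:,:,::-1].copy();p0=bot.get_obs()["position"]
o=np.array([345,220]);c=cv2.resize(s[o[1]:o[1]+120,o[0]:o[0]+120],None,fx=5,fy=5,interpolation=2)
for X,k in (([*p0[:2],p0[2]-.0723],(0,255,0)),([*p0[:2],p0[2]-.0723+.03],(0,255,0)),([.6434,.1738,.005],(255,255,0))):
    p=(proj("scene",X)-o+.5)*5;print(p);cv2.circle(c,tuple(int(v) for v in p),4,k,-1)
cv2.imwrite("pics/s5z.png",c)
E
```

```text
t 11.0 pos [0.643  0.1743 0.2105] th 76.11 tilt [-0.0012 -0.0007 -1.    ] open 0.0281 F [ 0.2346 -1.1664 -1.7874]
turn z rad -0.0000 then shift cm x -0.04 y 0.05 z 13.30
[390.237  199.7969]
[402.6492 158.1307]
[342.1648 364.6845]
```

View pics/s5z.png

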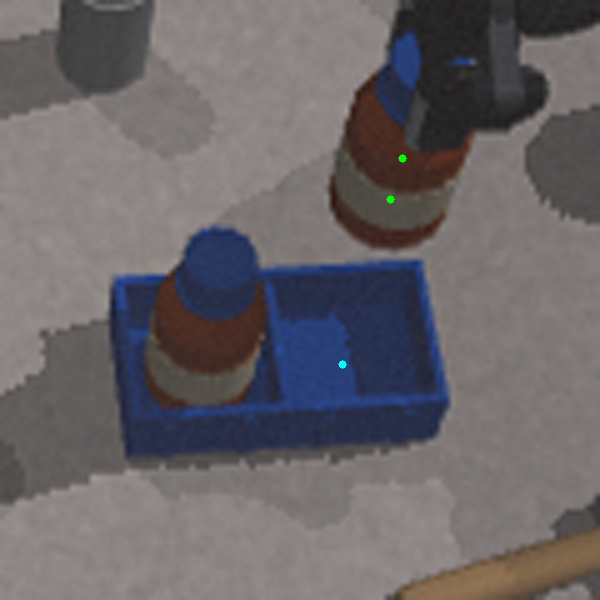

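```bash
python3 - <<'E'
from h import *
f=lambda u,v,z:ray("scene",345+(u+.5)/5-.5,220+(v+.5)/5-.5,z)
print("cell rim ctr",f(355,336,.035),"predicted rim px",(proj("scene",[.6434,.1738,.035])-[345,220]+.5)*5)
# image of placed red bottle from scene4 (cap) vs fixed red cap
from glob import glob
s=cv2.imread("pics/scene4.png");cv2.imwrite("pics/s4z.png",cv2.resize(s[290:370,230:330],None,fx=7,fy=7,interpolation=2))
print((proj("scene",[.655,-.096,.105])-[230,290]+.5)*7,(proj("scene",[.655,-.096,.035])-[230,290]+.5)*7)
E
```

```text
cell rim ctr [0.6464 0.174  0.035 ] predicted rim px [352.3061 330.7188]
[431.5819 154.7139] [442.7486 263.9421]
```

View pics/s4z.png

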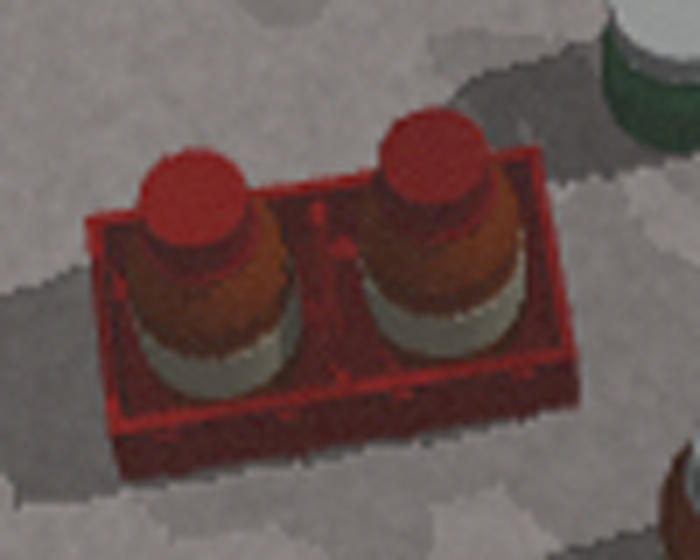

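The scene view agrees with the arm's own position: the red bottle landed centred and aligned with the fixed one. The blue cell reads (.6464,.174) from its rim, so I'll nudge +0.2 cm in x and lower.

Request:
arm_command:
  motion: [0,0.2,3,0,0,0,0.2,0,0,3,0,0,0,0.2,0,0,2,0,0,0,0.2,0,0,2,0,0,0,0.2,0,0,1,0,0,0,0.2,0,0,1,0,0,0,0.2,0,0,0.6,0,0,0,0.2,0,0,0.4,0,0,0,0.2,0,0,0.3,0,0,0,0.2,0,0,0,0,0,0,0.2]

```text
time_s: 12.05
position: [0.6451, 0.1737, 0.0783]
ee_rot: [0.788, 0.616, 0.0, 0.0]
ft_force: [-0.5, 0.0, -1.2]
opening: 0.0284
```

```bash
python3 go.py .4357 .02 .21 100.5
```

```text
t 12.05 pos [0.6451 0.1737 0.0783] th 76.08 tilt [ 0.0001  0.     -1.    ] open 0.0284 F [-0.4751  0.0369 -1.2435]
turn z rad -0.4262 then shift cm x -11.30 y -23.39 z -13.17
```

Request:
arm_command:
  motion: [0,0,0.1,0,0,0,0.2,0,0,0,0,0,0,0.9,0,0,0,0,0,0,0.9,0,0,0,0,0,0,0.9,0,0,0,0,0,0,0.9,0,0,0,0,0,0,0.9,0,0,-3,0,0,0,0.9,0,0,-4,0,0,0,0.9,0,0,-4,0,0,-0.142,0.9,0,0,-2,0,0,-0.142,0.9,0,0,0,0,0,-0.142,1,-1.61,-3.34,0,0,0,0,1,-1.61,-3.34,0,0,0,0,1,-1.61,-3.34,0,0,0,0,1,-1.61,-3.34,0,0,0,0,1,-1.61,-3.34,0,0,0,0,1,-1.61,-3.34,0,0,0,0,1,-1.61,-3.34,0,0,0,0,1,0,0,0,0,0,0,1,0,0,0,0,0,0,1]

```text
time_s: 14.05
position: [0.4356, 0.02, 0.2079]
ee_rot: [0.64, 0.768, 0.001, 0.001]
ft_force: [1.0, 0.6, 0.3]
opening: 0.0854
```

```bash
python3 go.py .4357 .02 .072 100.5; python3 - <<'E'
from h import *
im=bot.camera("scene");cv2.imwrite("pics/scene6.png",im[:,:,::-1])
E
```

```text
t 14.05 pos [0.4356 0.02   0.2079] th 100.42 tilt [ 0.0018  0.0003 -1.    ] open 0.0854 F [1.0435 0.6351 0.2981]
turn z rad -0.0013 then shift cm x -0.01 y 0.01 z 13.59
```

View pics/scene6.png

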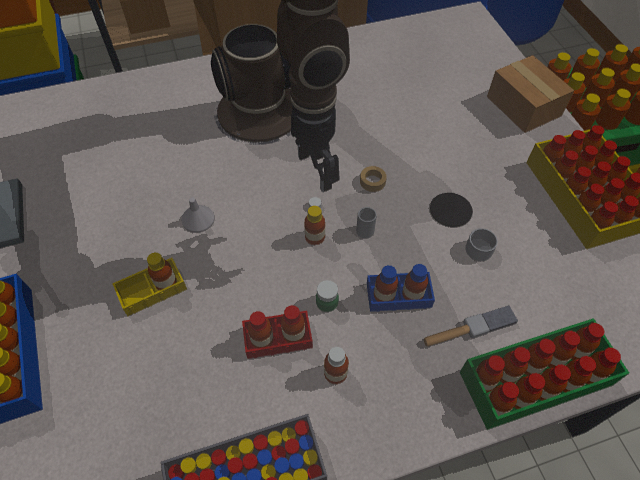

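Blue is in its cell, cap at (419,272), and the jar is unmoved. Picking up the yellow bottle, cap at (315,213).

Request:
arm_command:
  motion: [0,0,4,0,0,0,0.9,0,0,4,0,0,0,0.9,0,0,2.6,0,0,0,0.9,0,0,1.5,0,0,0,0.9,0,0,1.5,0,0,0,0.9,0,0,0,0,0,0,0.2,0,0,0,0,0,0,0.2,0,0,0,0,0,0,0.2,0,0,0,0,0,0,0.2,0,0,0,0,0,0,0.2,0,0,0,0,0,0,0.2,0,0,0,0,0,0,0.2]

```text
time_s: 15.3
position: [0.4364, 0.0204, 0.0723]
ee_rot: [0.64, 0.769, 0.001, 0.001]
ft_force: [-0.7, 1.7, 5.5]
opening: 0.0281
```

```bash
python3 go.py .4685 -.3838 .212 100.5
```

```text
t 15.3 pos [0.4364 0.0204 0.0723] th 100.48 tilt [ 0.0021  0.0003 -1.    ] open 0.0281 F [-0.6573  1.6709  5.5249]
turn z rad -0.0003 then shift cm x -40.33 y -4.21 z -13.97
```

Request:
arm_command:
  motion: [0,0,-2,0,0,0,0.2,0,0,-4,0,0,0,0.2,0,0,-4,0,0,0,0.2,0,0,-4,0,0,0,0.2,-2,-0.2,0,0,0,0,0.2,-3.63,-0.38,0,0,0,0,0.2,-3.63,-0.38,0,0,0,0,0.2,-3.63,-0.38,0,0,0,0,0.2,-3.63,-0.38,0,0,0,0,0.2,-3.63,-0.38,0,0,0,0,0.2,-3.63,-0.38,0,0,0,0,0.2,-3.63,-0.38,0,0,0,0,0.2,-3.63,-0.38,0,0,0,0,0.2,-3.63,-0.38,0,0,0,0,0.2,-3.63,-0.38,0,0,0,0,0.2,-2,-0.2,0,0,0,0,0.2,0,0,0,0,0,0,0.2,0,0,0,0,0,0,0.2]

```text
time_s: 17.1
position: [0.4673, -0.3836, 0.2106]
ee_rot: [0.64, 0.768, 0.0, -0.001]
ft_force: [-0.8, 0.1, -1.5]
opening: 0.0285
```

```bash
python3 go.py .4685 -.3838 .0775; python3 - <<'E'
from h import *
s=bot.camera("scene")[:,:,::-1].copy();p0=bot.get_obs()["position"]
o=np.array([80,210]);c=cv2.resize(s[o[1]:o[1]+120,o[0]:o[0]+120],None,fx=5,fy=5,interpolation=2)
for X,k in (([*p0[:2],p0[2]-.0723],(0,255,0)),([*p0[:2],p0[2]-.0723+.03],(0,255,0)),([.4685,-.3838,.005],(255,255,0)),([.4685,-.3838,.035],(255,255,0))):
    p=(proj("scene",X)-o+.5)*5;print(p);cv2.circle(c,tuple(int(v) for v in p),4,k,-1)
cv2.imwrite("pics/s7z.png",c)
E
```

```text
t 17.1 pos [ 0.4673 -0.3836  0.2106] th 100.43 tilt [-0.001   0.0012 -1.    ] open 0.0285 F [-0.7739  0.0965 -1.5463]
turn z rad -0.0000 then shift cm x -0.04 y 0.11 z 13.31
[197.5604 261.0841]
[172.7244 219.2969]
[293.6138 427.6903]
[273.352  393.7099]
```

View pics/s7z.png

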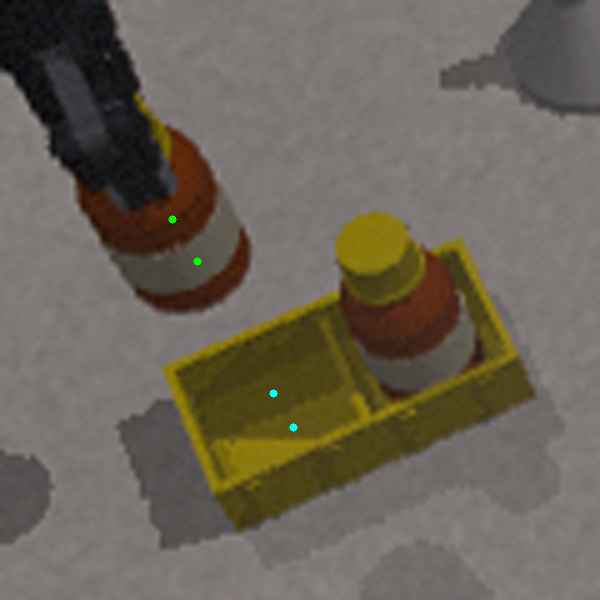

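The target dot (273,394) sits in the middle of the yellow cell and the bottle is centred in the grip. Lowering.

Request:
arm_command:
  motion: [0,0.1,3,0,0,0,0.2,0,0,3,0,0,0,0.2,0,0,2,0,0,0,0.2,0,0,2,0,0,0,0.2,0,0,1,0,0,0,0.2,0,0,1,0,0,0,0.2,0,0,0.6,0,0,0,0.2,0,0,0.4,0,0,0,0.2,0,0,0.3,0,0,0,0.2,0,0,0,0,0,0,0.2]

```text
time_s: 18.15
position: [0.4688, -0.3835, 0.0783]
ee_rot: [0.64, 0.769, -0.0, 0.0]
ft_force: [-1.0, -0.1, -0.7]
opening: 0.0284
```

```bash
python3 go.py .5838 .3592 .21 110
```

```text
t 18.15 pos [ 0.4688 -0.3835  0.0783] th 100.48 tilt [ 0.0001 -0.0001 -1.    ] open 0.0284 F [-1.0123 -0.147  -0.6734]
turn z rad -0.1661 then shift cm x 65.85 y 36.21 z -13.17
```

Request:
arm_command:
  motion: [0,0,0.1,0,0,0,0.2,0,0,0,0,0,0,0.9,0,0,0,0,0,0,0.9,0,0,0,0,0,0,0.9,0,0,0,0,0,0,0.9,0,0,0,0,0,0,0.9,0,0,-3,0,0,0,0.9,0,0,-4,0,0,0,0.9,0,0,-4,0,0,0,0.9,0,0,-2,0,0,0,0.9,3.5,1.2,0,0,0,0,1,3.5,1.2,0,0,0,0,1,3.5,1.2,0,0,0,0,1,3.5,1.2,0,0,0,0,1,3.5,1.2,0,0,0,0,1,3.5,1.2,0,0,0,0,1,3.5,1.2,0,0,0,0,1,3.5,1.2,0,0,0,0,1,3.5,1.2,0,0,0,0,1,3.5,1.2,0,0,0,0,1]

```text
time_s: 20.15
position: [0.523, -0.0159, 0.2075]
ee_rot: [0.64, 0.769, 0.0, 0.0]
ft_force: [0.4, -0.2, 0.2]
opening: 0.0855
```

```bash
python3 go.py .5838 .3592 .21
```

```text
t 20.15 pos [ 0.523  -0.0159  0.2075] th 100.48 tilt [ 0.0005 -0.     -1.    ] open 0.0855 F [ 0.3661 -0.2265  0.1573]
turn z rad -0.0000 then shift cm x 35.78 y 12.80 z -0.25
```

Request:
arm_command:
  motion: [3.58,1.28,0,0,0,0,1,3.58,1.28,0,0,0,0,1,3.58,1.28,0,0,0,0,1,3.58,1.28,0,0,0,0,1,3.58,1.28,0,0,0,0,1,3.58,1.28,0,0,0,0,1,3.58,1.28,0,0,0,0,1,3.58,1.28,0,0,0,0,1,3.58,1.28,0,0,0,0,1,3.58,1.28,0,0,0,0,1,0,0,0,0,0,0,1,0,0,0,0,0,0,1]

```text
time_s: 21.35
position: [0.5834, 0.3586, 0.2064]
ee_rot: [0.639, 0.769, -0.001, -0.0]
ft_force: [1.2, 0.1, -0.4]
opening: 0.0851
```

```bash
python3 go.py .5838 .3592 .012; python3 - <<'E'
from h import *
im=bot.camera("scene");cv2.imwrite("pics/scene8.png",im[:,:,::-1])
im=bot.camera("top");cv2.imwrite("pics/top8.png",im[:,:,::-1])
E
```

```text
t 21.35 pos [0.5834 0.3586 0.2064] th 100.58 tilt [-0.001  -0.0009 -1.    ] open 0.0851 F [ 1.1919  0.0929 -0.389 ]
turn z rad -0.0000 then shift cm x 0.05 y 0.05 z 19.44
```

View pics/scene8.png

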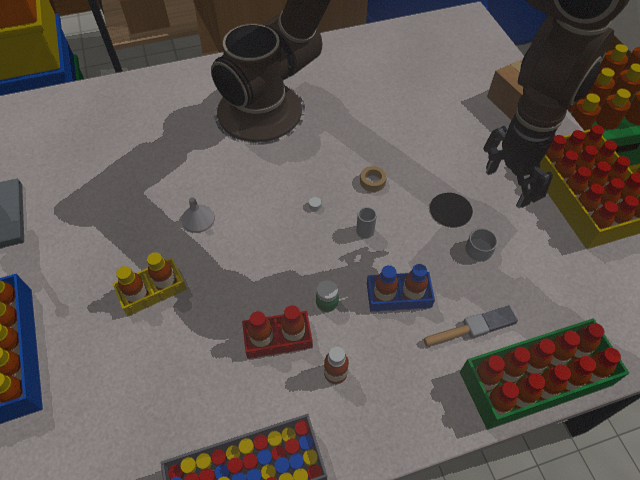

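View pics/top8.png

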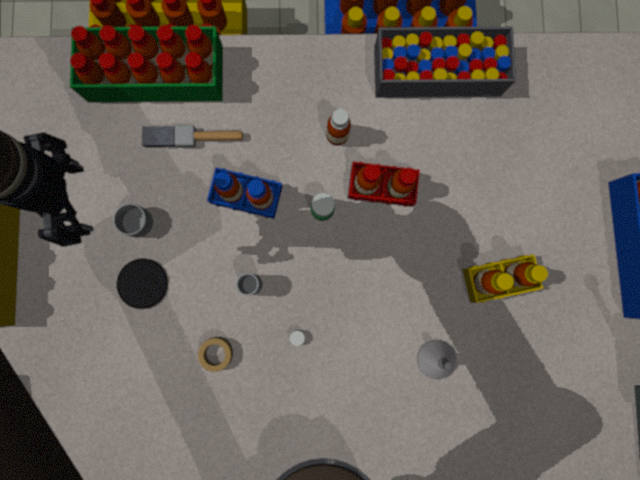

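All three bottles are in their cells and the jar is unmoved, at (322,206) in the top view. The gripper is above the wide cup. Descending in two stages.

Request:
arm_command:
  motion: [0.05,0.05,4,0,0,0,1,0,0,4,0,0,0,1,0,0,3,0,0,0,1,0,0,2,0,0,0,1,0,0,1,0,0,0,1,0,0,0,0,0,0,1]

```text
time_s: 22.05
position: [0.5836, 0.357, 0.0664]
ee_rot: [0.64, 0.768, -0.001, -0.0]
ft_force: [0.6, 0.0, 0.7]
opening: 0.0854
```

```bash
python3 go.py .5838 .3592 .012; python3 - <<'E'
from h import *
im=bot.camera("scene")[:,:,::-1];cv2.imwrite("pics/s9.png",cv2.resize(im[150:290,400:560],None,fx=4.2,fy=4.2,interpolation=2))
im=bot.camera("top")[:,:,::-1];cv2.imwrite("pics/t9.png",cv2.resize(im[150:290,50:210],None,fx=4.2,fy=4.2,interpolation=2))
E
```

```text
t 22.05 pos [0.5836 0.357  0.0664] th 100.41 tilt [-0.0017 -0.0011 -1.    ] open 0.0854 F [0.5725 0.0448 0.7067]
turn z rad -0.0000 then shift cm x 0.21 y 0.06 z 5.44
```

View pics/s9.png

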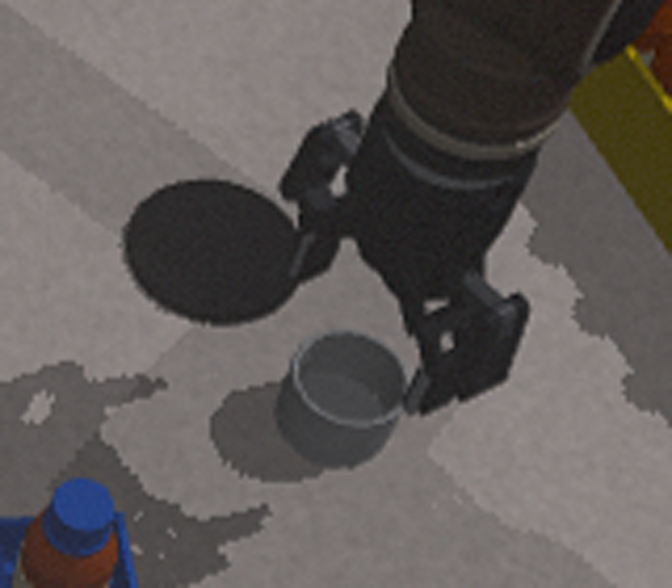

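View pics/t9.png

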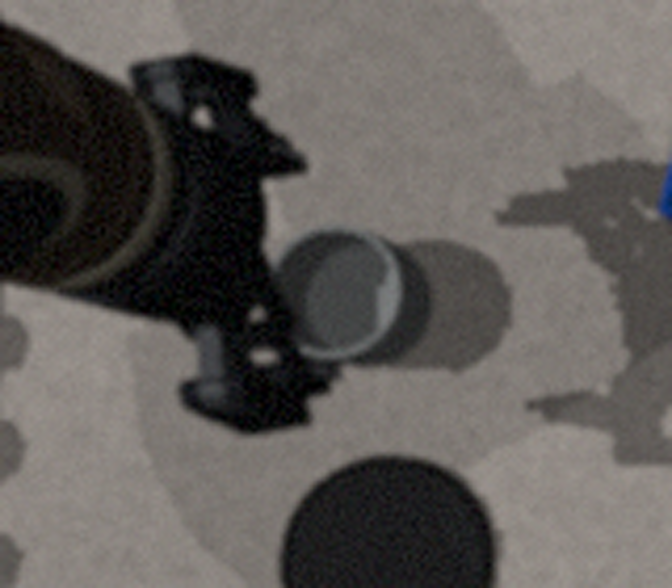

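The fingers at (300,165) and (330,375) in the top crop straddle the wide cup at (337,295). Descending the rest and gripping.

Request:
arm_command:
  motion: [0.2,0.1,1.5,0,0,0,1,0,0,1,0,0,0,1,0,0,1,0,0,0,1,0,0,1,0,0,0,1,0,0,0.8,0,0,0,1,0,0,0,0,0,0,1]

```text
time_s: 22.75
position: [0.5838, 0.3601, 0.0124]
ee_rot: [0.64, 0.769, -0.001, -0.0]
ft_force: [0.0, 0.3, 1.0]
opening: 0.0854
```

```bash
python3 go.py .5838 .3592 .012; python3 - <<'E'
from h import *
im=bot.camera("scene")[:,:,::-1];cv2.imwrite("pics/s10.png",cv2.resize(im[150:290,400:560],None,fx=4.2,fy=4.2,interpolation=2))
E
```

```text
t 22.75 pos [0.5838 0.3601 0.0124] th 100.49 tilt [-0.0023 -0.0014 -1.    ] open 0.0854 F [0.0318 0.3205 0.9513]
turn z rad -0.0000 then shift cm x -0.09 y -0.02 z 0.04
```

View pics/s10.png

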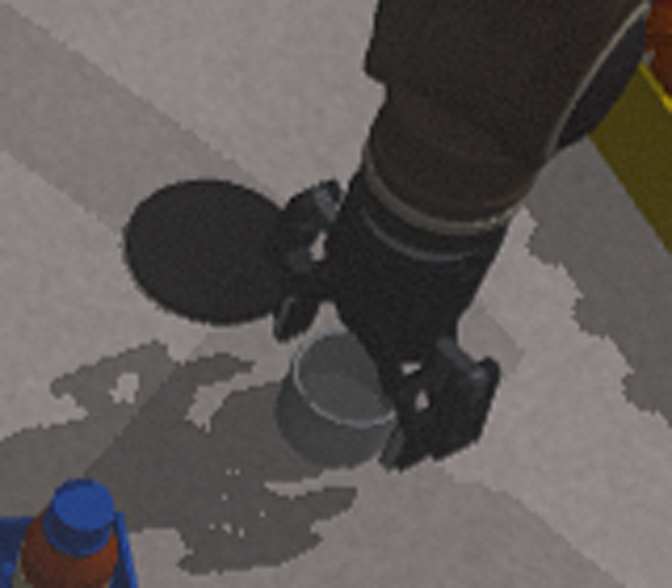

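The fingers straddle the cup, tips at (285,335) and (395,465), with their midpoint on the cup's axis. Closing, then lifting to z≈0.08.

Request:
arm_command:
  motion: [0,0,0,0,0,0,0.5,0,0,0,0,0,0,0.5,0,0,0,0,0,0,0.5,0,0,0,0,0,0,0.5,0,0,0,0,0,0,0.5,0,0,0,0,0,0,0.5,0,0,0,0,0,0,0.5]

```text
time_s: 23.5
position: [0.5853, 0.361, 0.0153]
ee_rot: [0.64, 0.769, 0.001, 0.0]
ft_force: [-1.6, 0.3, 6.4]
opening: 0.0592
```

```bash
python3 go.py .4638 .3471 .07
```

```text
t 23.5 pos [0.5853 0.361  0.0153] th 100.48 tilt [ 0.0015  0.001  -1.    ] open 0.0592 F [-1.6248  0.2911  6.3786]
turn z rad -0.0000 then shift cm x 0.85 y -12.20 z -5.47
```

Request:
arm_command:
  motion: [0,0,-1,0,0,0,0.5,0,0,-2,0,0,0,0.5,0,0,-2,0,0,0,0.5,0,0,-1,0,0,0,0.5,0.15,-2,0,0,0,0,0.5,0.15,-2,0,0,0,0,0.5,0.15,-2,0,0,0,0,0.5,0.15,-2,0,0,0,0,0.5,0.15,-2,0,0,0,0,0.5,0.1,-1.2,0,0,0,0,0.5,0,-0.8,0,0,0,0,0.5,0,0,0,0,0,0,0.5,0,0,0,0,0,0,0.5]

```text
time_s: 24.8
position: [0.4658, 0.3473, 0.0744]
ee_rot: [0.64, 0.769, 0.0, 0.0]
ft_force: [-0.2, 0.0, -0.9]
opening: 0.0592
```

```bash
python3 go.py .4638 .3471 .0195; python3 - <<'E'
from h import *
im=bot.camera("scene")[:,:,::-1];cv2.imwrite("pics/s11.png",cv2.resize(im[130:270,380:540],None,fx=4.2,fy=4.2,interpolation=2))
im=bot.camera("top")[:,:,::-1];cv2.imwrite("pics/t11.png",cv2.resize(im[210:350,50:210],None,fx=4.2,fy=4.2,interpolation=2))
E
```

```text
t 24.8 pos [0.4658 0.3473 0.0744] th 100.48 tilt [ 0.0006  0.0002 -1.    ] open 0.0592 F [-0.2424  0.0204 -0.8686]
turn z rad -0.0000 then shift cm x 0.01 y -0.20 z 5.49
```

View pics/s11.png

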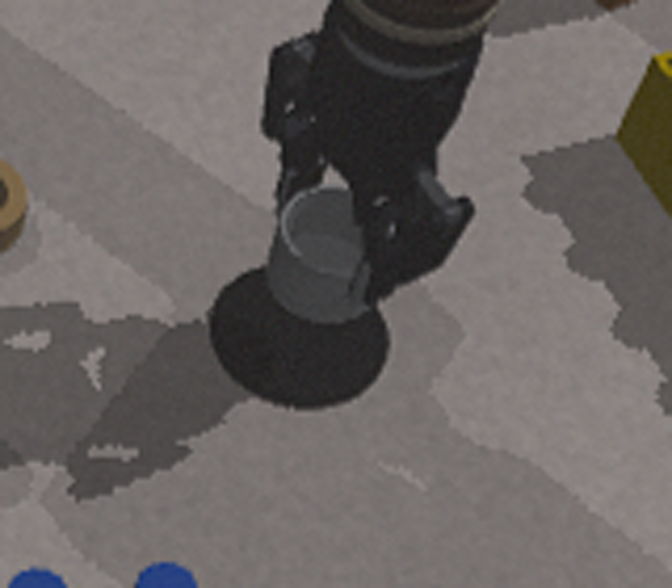

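View pics/t11.png

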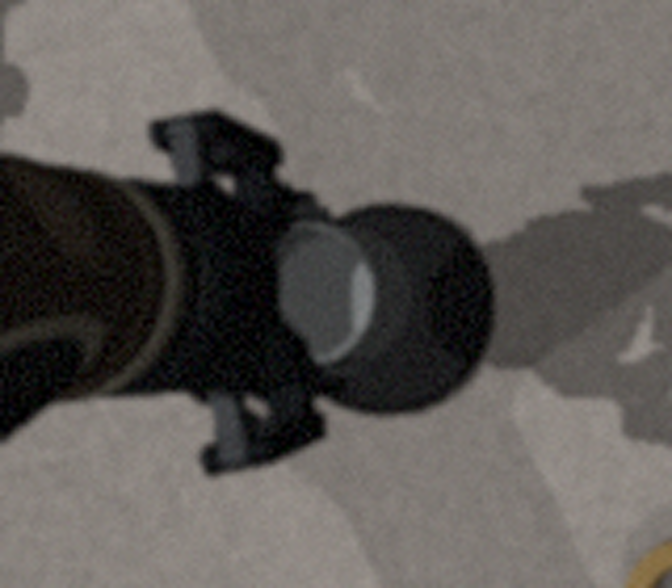

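The cup hangs level above the mat, rim around (320,240) in the scene crop. Lowering it 5.5 cm gently.

Request:
arm_command:
  motion: [0,-0.1,1.5,0,0,0,0.5,0,0,1.5,0,0,0,0.5,0,0,1,0,0,0,0.5,0,0,0.6,0,0,0,0.5,0,0,0.4,0,0,0,0.5,0,0,0.3,0,0,0,0.5,0,0,0.1,0,0,0,0.5,0,0,0,0,0,0,0.5]

```text
time_s: 25.7
position: [0.4644, 0.3471, 0.0206]
ee_rot: [0.64, 0.769, 0.0, 0.0]
ft_force: [-0.4, -0.9, -1.4]
opening: 0.0591
```

```bash
python3 go.py .4638 .3471 .0195; python3 - <<'E'
from h import *
im=bot.camera("scene")[:,:,::-1];cv2.imwrite("pics/s12.png",cv2.resize(im[130:270,380:540],None,fx=4.2,fy=4.2,interpolation=2))
E
```

```text
t 25.7 pos [0.4644 0.3471 0.0206] th 100.48 tilt [ 0.0004  0.0003 -1.    ] open 0.0591 F [-0.3561 -0.9177 -1.3951]
turn z rad -0.0000 then shift cm x 0.01 y -0.06 z 0.11
```

View pics/s12.png

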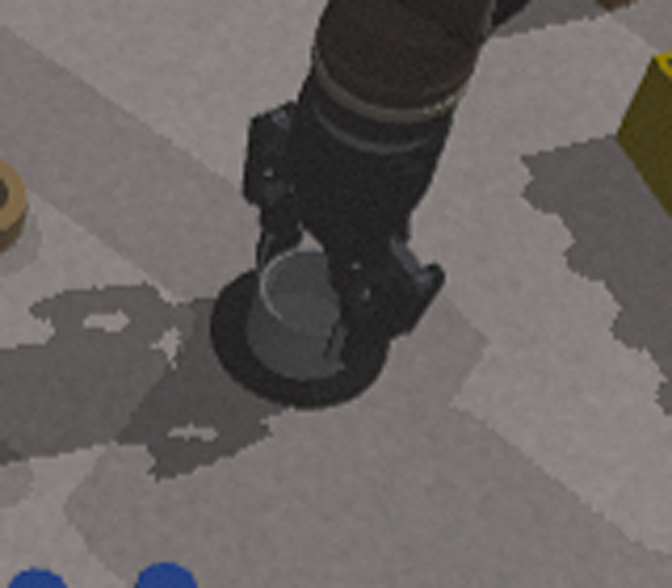

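Request:
arm_command:
  motion: [0,0,0.15,0,0,0,0.5,0,0,0,0,0,0,1,0,0,0,0,0,0,1,0,0,0,0,0,0,1,0,0,0,0,0,0,1,0,0,-1,0,0,0,1,0,0,-2,0,0,0,1,0,0,-3,0,0,0,1,0,0,-4,0,0,0,1,0,0,-4,0,0,0,1,-3.5,0,0,0,0,0,1,-3.5,0,0,0,0,0,1,-3.5,0,0,0,0,0,1,0,0,0,0,0,0,1]

```text
time_s: 27.15
position: [0.4838, 0.2406, 0.16]
ee_rot: [0.641, 0.768, 0.0, 0.001]
ft_force: [0.3, -0.2, 0.4]
opening: 0.0853
```

```bash
python3 go.py .4586 .1318 .16; python3 - <<'E'
from h import *
im=bot.camera("scene")[:,:,::-1];cv2.imwrite("pics/s13.png",cv2.resize(im[130:270,340:540],None,fx=4,fy=4,interpolation=2))
im=bot.camera("top")[:,:,::-1];cv2.imwrite("pics/t13.png",cv2.resize(im[210:350,90:290],None,fx=4,fy=4,interpolation=2))
E
```

```text
t 27.15 pos [0.4838 0.2406 0.16  ] th 100.27 tilt [ 0.0011 -0.0006 -1.    ] open 0.0853 F [ 0.3303 -0.2218  0.388 ]
turn z rad -0.0000 then shift cm x -10.26 y -4.42 z 0.00
```

View pics/s13.png

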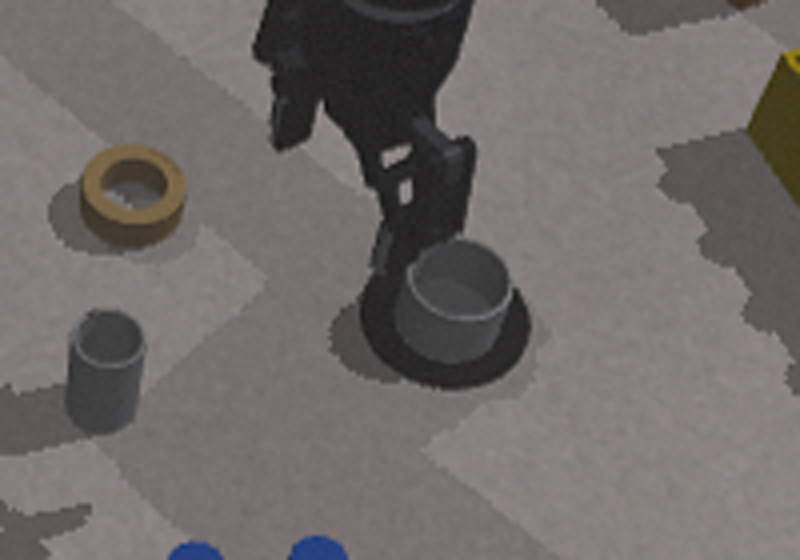

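View pics/t13.png

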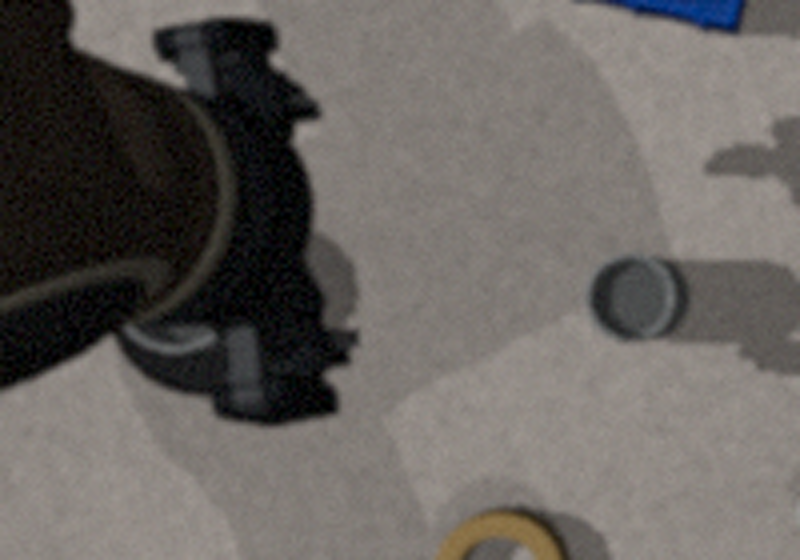

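Request:
arm_command:
  motion: [-2.57,-1.1,0,0,0,0,1,-2.57,-1.1,0,0,0,0,1,-2.57,-1.1,0,0,0,0,1,-2.57,-1.1,0,0,0,0,1,0,0,4,0,0,0,1,0,0,3,0,0,0,1,0,0,2,0,0,0,1,0,0,0,0,0,0,1,0,0,0,0,0,0,1]

```text
time_s: 28.15
position: [0.4589, 0.1354, 0.0694]
ee_rot: [0.639, 0.769, -0.0, -0.0]
ft_force: [0.5, -0.2, 1.1]
opening: 0.0856
```

```bash
python3 go.py .4586 .1318 .045; python3 - <<'E'
from h import *
im=bot.camera("scene")[:,:,::-1];cv2.imwrite("pics/s14.png",cv2.resize(im[130:270,340:540],None,fx=4,fy=4,interpolation=2))
im=bot.camera("top")[:,:,::-1];cv2.imwrite("pics/t14.png",cv2.resize(im[210:350,90:290],None,fx=4,fy=4,interpolation=2))
f=lambda u,v,z:ray("scene",340+(u+.5)/4-.5,130+(v+.5)/4-.5,z)
print("wide rim scene",f(459.5,278,.046),"narrow",f(107,338,.066))
t=lambda u,v,z:ray("top",90+(u+.5)/4-.5,210+(v+.5)/4-.5,z)
print("narrow top",t(636,298,.066))
E
```

```text
t 28.15 pos [0.4589 0.1354 0.0694] th 100.55 tilt [-0.0002  0.0001 -1.    ] open 0.0856 F [ 0.4887 -0.1587  1.105 ]
turn z rad -0.0000 then shift cm x -0.35 y -0.09 z 2.44
wide rim scene [0.4677 0.3464 0.046 ] narrow [0.4588 0.1321 0.066 ]
narrow top [0.4557 0.1307 0.066 ]
```

View pics/s14.png

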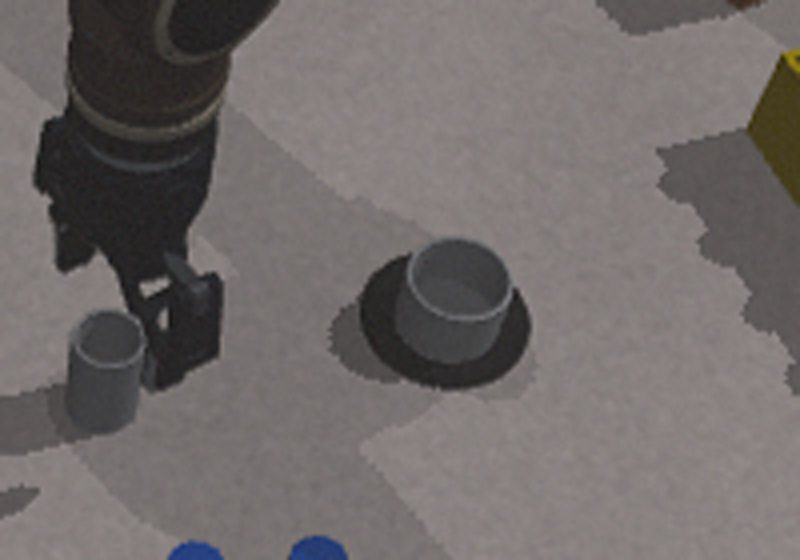

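View pics/t14.png

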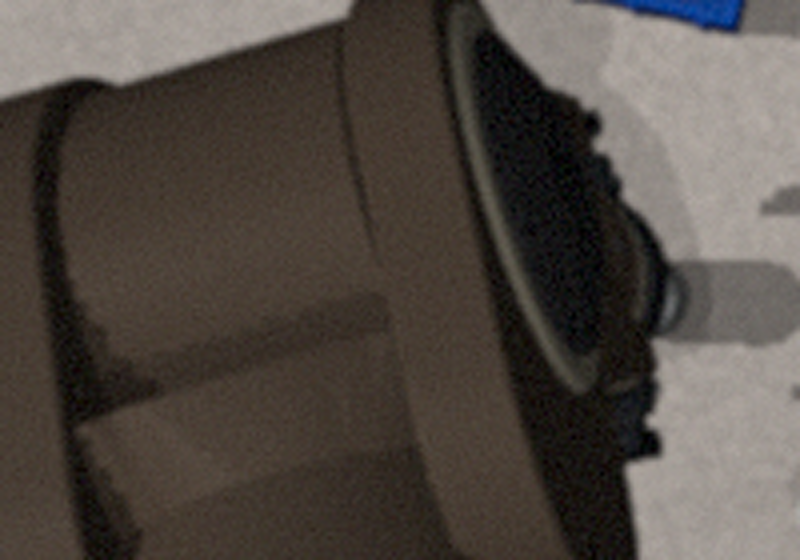

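The narrow cup, rim at (107,338) in the scene crop, is under the gripper and the wide cup is centred on the mat. Correcting y, descending and gripping the narrow cup near its rim.

Request:
arm_command:
  motion: [-0.35,-0.1,0.8,0,0,0,1,0,0,0.8,0,0,0,1,0,0,0.8,0,0,0,1,0,0,0,0,0,0,0.3,0,0,0,0,0,0,0.3,0,0,0,0,0,0,0.3,0,0,0,0,0,0,0.3,0,0,0,0,0,0,0.3,0,0,0,0,0,0,0.3,0,0,0,0,0,0,0.3]

```text
time_s: 29.25
position: [0.4585, 0.1311, 0.0452]
ee_rot: [0.64, 0.769, 0.0, 0.0]
ft_force: [-2.7, -1.8, 5.3]
opening: 0.0397
```

```bash
python3 go.py .4586 .1318 .125; python3 - <<'E'
from h import *
im=bot.camera("scene")[:,:,::-1];cv2.imwrite("pics/s15.png",cv2.resize(im[130:270,340:540],None,fx=4,fy=4,interpolation=2))
E
```

```text
t 29.25 pos [0.4585 0.1311 0.0452] th 100.49 tilt [ 0.0004  0.0002 -1.    ] open 0.0397 F [-2.712 -1.776  5.253]
turn z rad -0.0000 then shift cm x 0.07 y 0.02 z -7.98
```

View pics/s15.png

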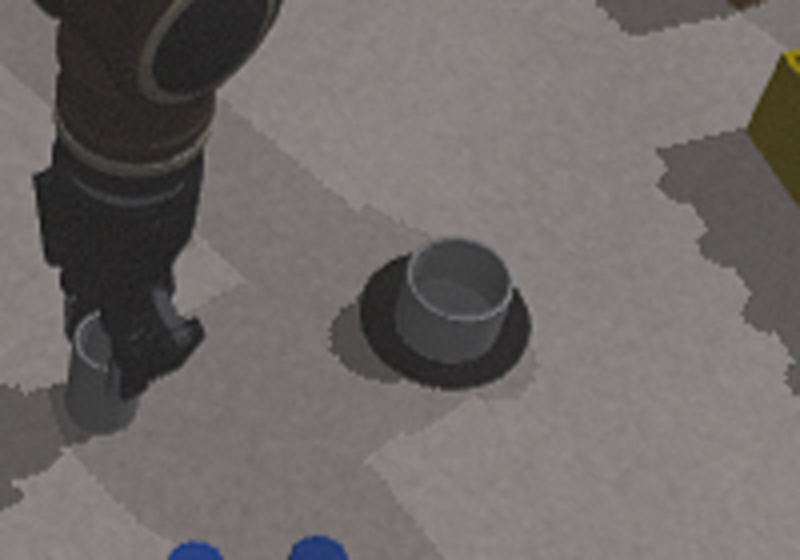

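The narrow cup is gripped (opening 39.7 mm) and upright. Lifting it and carrying it over the wide cup.

Request:
arm_command:
  motion: [0,0,-1.5,0,0,0,0.3,0,0,-2.5,0,0,0,0.3,0,0,-4,0,0,0,0.3,1.5,0.35,0,0,0,0,0.3,3,0.65,0,0,0,0,0.3,3,0.65,0,0,0,0,0.3,3,0.65,0,0,0,0,0.3,3,0.65,0,0,0,0,0.3,3,0.65,0,0,0,0,0.3,3,0.65,0,0,0,0,0.3,1.5,0.3,0,0,0,0,0.3,0,0,0,0,0,0,0.3,0,0,0,0,0,0,0.3]

```text
time_s: 30.6
position: [0.4648, 0.3453, 0.1244]
ee_rot: [0.639, 0.769, -0.001, 0.0]
ft_force: [0.4, -0.3, -0.1]
opening: 0.0395
```

```bash
python3 go.py .465 .3462 .055; python3 - <<'E'
from h import *
im=bot.camera("scene")[:,:,::-1];p0=bot.get_obs()["position"]
c=cv2.resize(im[130:250,400:520],None,fx=5,fy=5,interpolation=2)
for X,k in (([*p0[:2],p0[2]-.0452],(0,255,0)),([*p0[:2],p0[2]-.0452+.066],(0,255,0)),([.4677,.3464,.046],(255,255,0))):
    p=(proj("scene",X)-[400,130]+.5)*5;print(p);cv2.circle(c,tuple(int(v) for v in p),3,k,-1)
cv2.imwrite("pics/s16.png",c)
im=bot.camera("top")[:,:,::-1];cv2.imwrite("pics/t16.png",cv2.resize(im[230:350,70:190],None,fx=5,fy=5,interpolation=2))
E
```

```text
t 30.6 pos [0.4648 0.3453 0.1244] th 100.5 tilt [-0.0006 -0.0011 -1.    ] open 0.0395 F [ 0.3913 -0.2847 -0.1044]
turn z rad -0.0000 then shift cm x 0.09 y 0.04 z 6.94
[284.3728 298.2927]
[316.3816 201.0517]
[274.9653 348.0808]
```

View pics/s16.png

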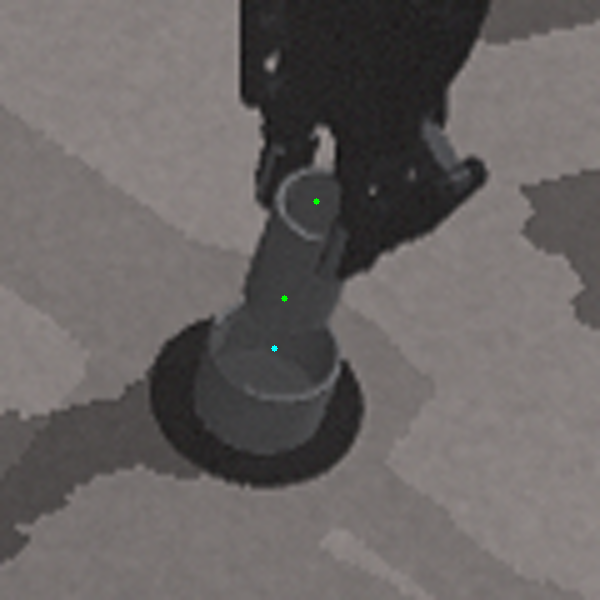

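View pics/t16.png

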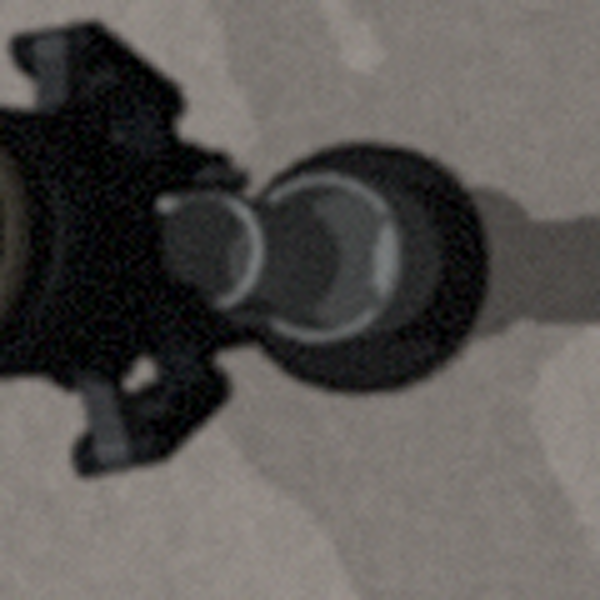

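Both views show the narrow cup about 2 mm short in y over the wide cup: scene column 272 against rim centre 275, and the top view agrees. I'll shift +0.2 cm and lower it in.

Request:
arm_command:
  motion: [0.2,0,1,0,0,0,0.3,0,0,1,0,0,0,0.3,0,0,0.6,0,0,0,0.3,0,0,0.6,0,0,0,0.3,0,0,0.6,0,0,0,0.3,0,0,0.6,0,0,0,0.3,0,0,0.6,0,0,0,0.3,0,0,0.6,0,0,0,0.3,0,0,0.5,0,0,0,0.3,0,0,0.4,0,0,0,0.3,0,0,0.3,0,0,0,0.3,0,0,0.2,0,0,0,0.3,0,0,0,0,0,0,0.3]

```text
time_s: 32.0
position: [0.4645, 0.3477, 0.0546]
ee_rot: [0.64, 0.769, -0.0, -0.0]
ft_force: [0.4, 0.1, -0.9]
opening: 0.0395
```

```bash
python3 go.py .465 .3472 .0532; python3 - <<'E'
from h import *
im=bot.camera("scene")[:,:,::-1];cv2.imwrite("pics/s17.png",cv2.resize(im[130:250,400:520],None,fx=5,fy=5,interpolation=2))
E
```

```text
t 32.0 pos [0.4645 0.3477 0.0546] th 100.49 tilt [-0.0002 -0.0001 -1.    ] open 0.0395 F [ 0.3769  0.0941 -0.8714]
turn z rad -0.0000 then shift cm x -0.06 y 0.04 z 0.14
```

View pics/s17.png

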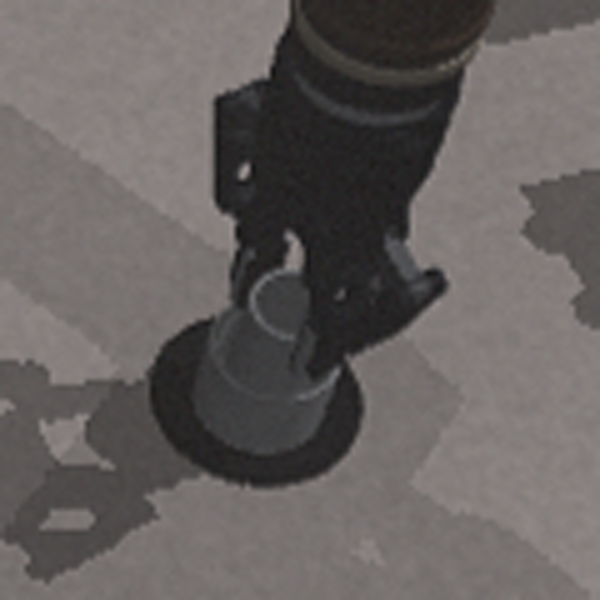

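The narrow cup is inside the wide one. Settling the last 1.5 mm, releasing and rising.

Request:
arm_command:
  motion: [0,0,0.15,0,0,0,0.3,0,0,0,0,0,0,0.3,0,0,0,0,0,0,0.9,0,0,0,0,0,0,0.9,0,0,0,0,0,0,0.9,0,0,0,0,0,0,0.9,0,0,0,0,0,0,0.9,0,0,-1,0,0,0,0.9,0,0,-2,0,0,0,0.9,0,0,-4,0,0,0,0.9,0,0,-4,0,0,0,0.9,0,0,-4,0,0,0,0.9,-4,0,0,0,0,0,0.9,-4,0,0,0,0,0,0.9,-4,0,0,0,0,0,0.9,-4,-3,0,0,0,0,0.9,-4,-4,0,0,0,0,0.9,0,-4,0,0,0,0,0.9,0,-4,0,0,0,0,0.9,0,0,0,0,0,0,0.9]

```text
time_s: 34.05
position: [0.3535, 0.1279, 0.2045]
ee_rot: [0.64, 0.769, 0.0, -0.0]
ft_force: [-0.5, -0.5, -0.7]
opening: 0.0768
```

```bash
python3 go.py; python3 - <<'E'
from h import *
s=bot.camera("scene")[:,:,::-1];cv2.imwrite("pics/s18f.png",s);cv2.imwrite("pics/s18.png",cv2.resize(s[150:250,400:500],None,fx=6,fy=6,interpolation=2))
t=bot.camera("top")[:,:,::-1];cv2.imwrite("pics/t18.png",t)
cv2.imwrite("pics/t18z.png",cv2.resize(t[230:330,90:190],None,fx=6,fy=6,interpolation=2))
E
```

```text
t 34.05 pos [0.3535 0.1279 0.2045] th 100.47 tilt [ 0.0002  0.0003 -1.    ] open 0.0768 F [-0.4666 -0.5377 -0.6631]
```

View pics/s18f.png

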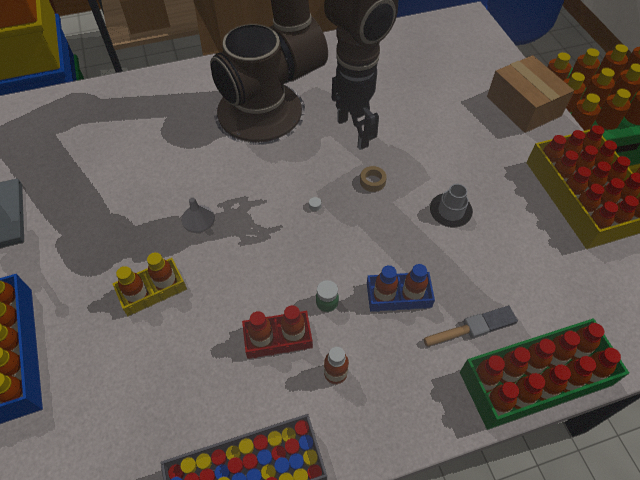

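View pics/s18.png

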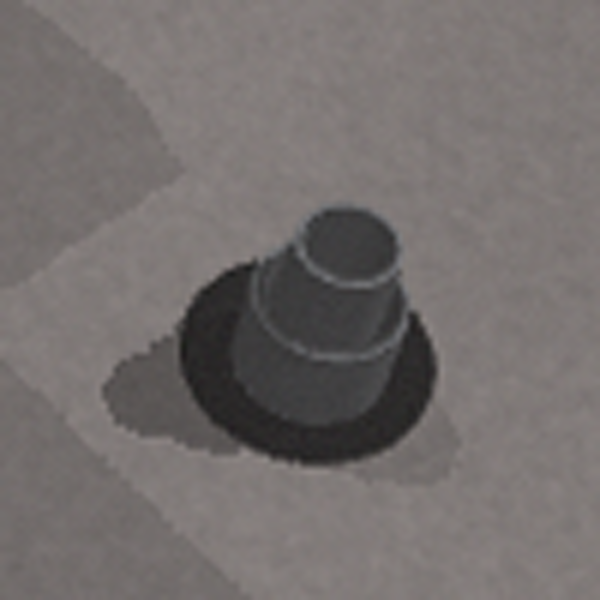

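View pics/t18z.png

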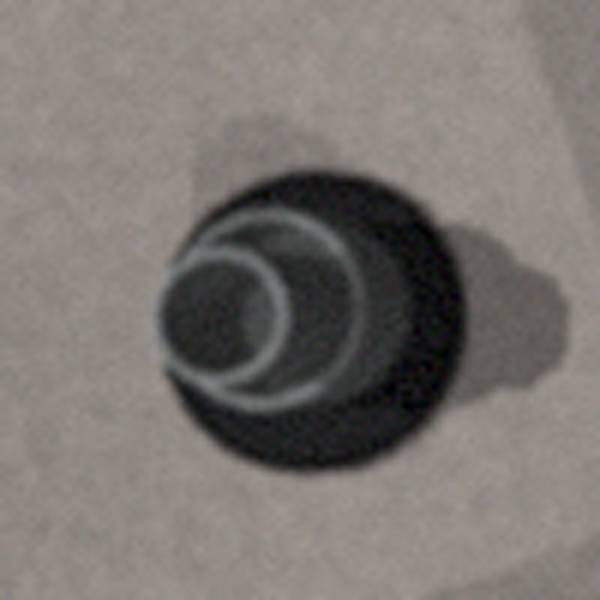

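View pics/t18.png

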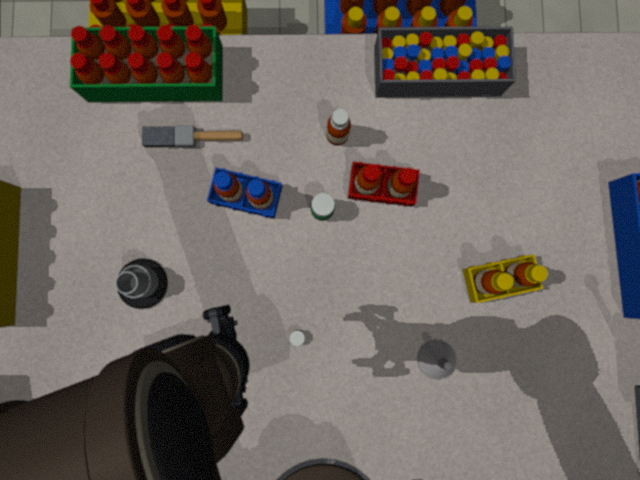

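```bash
python3 - <<'E'
from h import *
f=lambda u,v,z:ray("scene",400+(u+.5)/6-.5,150+(v+.5)/6-.5,z)
t=lambda u,v,z:ray("top",90+(u+.5)/6-.5,230+(v+.5)/6-.5,z)
print("scene: narrow",f(350,246,.074),"wide",f(329,300,.046),"mat",f(308.5,359,.004))
print("top: narrow",t(225,313,.074),"wide",t(262,308,.046),"mat",t(316,320,.004))
im=cv2.imread("pics/t18.png");
for k,(u,v) in dict(b=(205,160),r=(345,155),y=(460,245)).items():
    cv2.imwrite(f"pics/c_{k}.png",cv2.resize(im[v:v+65,u:u+90],None,fx=4,fy=4,interpolation=2))
cv2.imwrite("pics/c.png",np.vstack([cv2.imread(f"pics/c_{k}.png") for k in "bry"])[:780][:,:360].copy()[0:780].reshape(3,260,360,3).transpose(1,0,2,3).reshape(260,1080,3)[:,:,:][::1,::1][:, :1080][:, ::1] if 0 else cv2.resize(np.hstack([cv2.imread(f"pics/c_{k}.png") for k in "bry"]),(800,193)))
E
```

```text
scene: narrow [0.466  0.3494 0.074 ] wide [0.4689 0.3456 0.046 ] mat [0.466  0.3476 0.004 ]
top: narrow [0.463  0.3484 0.074 ] wide [0.4649 0.3486 0.046 ] mat [0.4616 0.3478 0.004 ]
```

View pics/c.png

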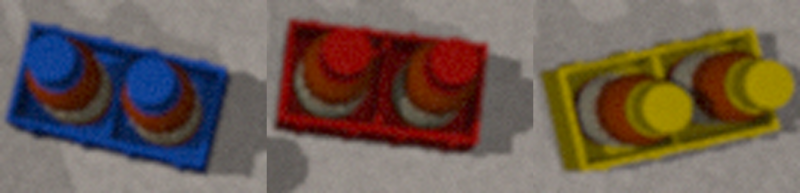

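The cups are nested on the mat: both views put wide to mat at 4 mm or less and narrow to wide at about 2–5 mm. The crops show every bottle upright in its cell. Last check: spacing of each placed cap to its fixed neighbour, and the jar.

```bash
python3 - <<'E'
from h import *
T=lambda p,z:ray("top",*p,z)
S=800/1080
# cap-top centres in c.png -> top px
px=dict(blue=((205,160),0,(57,61),(153,84)),red=((345,155),360,(348,51),(455,64)),yellow=((460,245),720,(769,84),(664,108)))
for k,((u,v),off,a,b) in px.items():
    g=lambda p:(u+((p[0]/S-off)+.5)/4-.5, v+((p[1]/S)+.5)/4-.5)
    A=T(g(a),.105);B=T(g(b),.105);d=(A-B)[:2];print(k,"placed",A[:2],"fixed",B[:2],"dist",np.linalg.norm(d),d)
for n in("top0","t18"):
    im=cv2.imread(f"pics/{n}.png")[190:225,305:340];m=(im.min(2)>130);ys,xs=np.nonzero(m);print(n,"jar lid px",305+xs.mean(),190+ys.mean())
E
```

```text
blue placed [0.6397 0.1688] fixed [0.625  0.1115] dist 0.05920193433837431 [0.0147 0.0574]
red placed [ 0.6518 -0.0947] fixed [ 0.6431 -0.159 ] dist 0.06482818945513902 [0.0087 0.0642]
yellow placed [ 0.4677 -0.3834] fixed [ 0.4544 -0.3203] dist 0.06448452464381324 [ 0.0133 -0.0631]
top0 jar lid px 321.8329519450801 204.69565217391303
t18 jar lid px 321.9508670520231 206.6329479768786
```

```bash
python3 -c "
from plant import bot
print(bot.job_done())"
```

```text
the job is handed in; nothing more can be done
None
```

I put all three bottles in the free cells of their own crates. I set the wide cup on the mat, nested the narrow cup inside it, and handed the job in at about 34 s of the 128 s allowed. No verdict was reported.

| Item | Last check | Limit |
|---|---|---|
| Red bottle | cap 64.8 mm from its fixed neighbour (64 expected) | within 12 mm of cell centre |
| Yellow bottle | cap 64.5 mm from its fixed neighbour (64 expected) | within 12 mm of cell centre |
| Blue bottle | cap 59 mm from its fixed neighbour, so about 5 mm off centre | within 12 mm of cell centre |
| Wide cup to mat centre | about 3–4 mm in both views | 15 mm |
| Narrow cup to wide cup axis | about 2–5 mm in both views | 10 mm |

- **Upright and released:** every bottle and cup looked upright in the last pictures, and the gripper was open and well clear of everything.
- **Narrow cup on the floor:** I judged this from the height the arm lowered it to and from the pictures; I did not measure it directly.
- **Jar:** it was still standing. Its lid centre read about 2 pixels (about 4 mm) away from the first picture, most likely from changed shadows. The gripper never came near it at jar height.
- **Disagreement:** the two cameras differed by about 3–5 mm in x throughout, so I used averages and checked them against the arm's own position.

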